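# Refit the long spindle of an espresso machine's steam valve

### The arm

A 6-joint arm with a two-finger parallel gripper is mounted at the origin on the work surface. World frame = base frame: x ahead of the robot, y to its left, z up, the work surface at z = 0. Lengths are in mm, angles in rad, forces in N, time in s.
With the tool pointing down it reaches from about 425 to 925 mm from the base axis. Payload 12.5 kg.
Tool frame: the origin (TCP) lies on the centre line of the jaws, within the pads' length; the fingertips stand robot.tip_reach ahead of it and the grasp point (between the pads) lies 5 mm behind it (robot.tip_reach is the distance from the TCP to the fingertips, in mm); z points along the fingers, y is the direction in which the jaws open and shut (so a half turn about z gives the same grasp; the last joint's range is limited). The gripper opens to 85 mm and grips with 20 to 120 N. Pads are 22 mm wide; open, the fingers measure 114 mm over their backs; the gripper's body (76 mm by 85 mm) begins 54 mm behind the grasp point. The pads swing forward as they close: fully open they stand 13 mm farther back than shut.
Start: joints at [-1.331, 0.491, 1.559, -0, 1.092, -0.106], TCP at [211.866, -588.01, 245.327] pointing down, gripper open.
Joint ranges: [-3.1, 3.1], [-0.84, 2.19], [0.05, 2.79], [-1.13, 4.28], [0.06, 2.93], [-2.69, 2.69]. Speed limits (rad/s): [2.22, 2.22, 2.79, 3.14, 3.14, 3.14].

### API

Orientations are given as a unit quaternion [w, x, y, z].
In Python, from cell import telemetry, camera, get_calibration, robot gives the robot as it stands.
- The arm moves only by the tool arm_command, never from a script. Its arguments are lists of equal length, an entry for each row: "rotation": the turn, a rotation vector about the tool's x, y, z scaled (see below), a list of three; "translation": the shift along the tool's x, y, z scaled (see below), a list of three; "grip": the opening, from -1 (shut) to 1 (fully open), so that 0 is half open. In form: {"rotation": [[rx, ry, rz], ...], "translation": [[dx, dy, dz], ...], "grip": [grip, ...]}. A call has exactly 10 rows; each row is the pose to reach, as a shift and turn from the pose commanded when the call began, along the tool's axes at that moment; what a row does not reach only later rows make up. The controller multiplies each number of a shift by 20 cm and each number of a turn by 90 degrees. A row lasts 1/10 s, in which the tool goes at most 50 mm and 8.59 degrees, less where a joint would pass 70% of its speed; a pose out of reach is approached as far as the arm can. A call with a number of a shift or a turn outside -1 to 1 is refused whole. A call with a gripper value outside its range is refused whole. The fingers move at their own pace and stop on an object; "newtons" is the grip in N (left out, the last holds). Time passes only in rows, so rows that repeat a pose let the fingers close, or fill a call up. It gives the time, the measured TCP pose, the force and the opening at its end, in the units of the state.
- telemetry.sense(): the state, without advancing time (a new reading comes with each control period).
- camera(name): name is "scene" or "top" or "wrist"; returns (picture, depth): 480x640x3 uint8, blue, green, red; 480x640 float32, mm along the optical axis (not along the pixel's ray), 0 where there is no reading.
- get_calibration(name): a dict with "fovy" (degrees; the focal length in pixels is half the picture's height over the tangent of half this angle, whatever the lens; pixels are square), "cx", "cy" (the principal point, pixels), "R" (3x3) and "t" (3): a world point X has camera coordinates R X + t; the wrist camera has in their place "hand_eye" (4x4, takes a point from camera to tool coordinates, whose origin is the TCP and whose axes are the flange's). Camera axes: x right, y down, z forward; pixel columns grow to the right and rows downward; lengths in mm; the calibration is good to about 2 mm. A picture is of the moment at which its call begins: read the wrist's pose just before it. get_calibration takes no time and is no camera call.
- robot.finish_job(): hands the job in, once; it reports no verdict.
The state is a dict: "time_s": time; "q": joint angles; "joint_velocities": joint speeds; "tau": joint torques, N m; "tool_pos": TCP position; "orientation": TCP orientation; "contact_force": force on the tool from outside, world axes, zero at the start; "wrist_torque": the same for the moment, N m; "grip_width": finger opening in mm.
Only numpy, scipy, OpenCV 4.12 (cv2) and the standard library are available. Lean on these libraries where they do the work, as an engineer would, in place of code of your own. Each camera call takes 0.05 s, during which the arm holds its last target.

### The job

Put the long steel spindle back into the steam valve: lift it off its wooden rest by the shaft ahead of its collar, start the nose a few centimetres into the valve's deep bore, let go, then grip the short stub behind the collar and push on gently until the collar meets the valve's face. Seat it with a steady press of about 20 N, held for half a second, and let go. More than 40 N would hurt the valve, and everything else on the counter stays where it is.

Things in the scene. Friction and masses are not known exactly. Their poses are not given: they have to be found in the camera images.
- spindle: Long plain steel spindle, 0.34 kg, lying level in the wooden rest. +x runs along it to the nose. Origin on its axis in the collar's front face (the seating face). Ahead of it: shaft 16 mm in diameter, 150 mm long, 2 mm bevel at the nose. Behind it: collar 28 mm in diameter, 8 mm thick, then a stub 16 mm in diameter, 42 mm long. Centre of mass 46 mm ahead of the origin.
- nose (a point): Centre of the spindle's nose end, 150 mm ahead of the spindle's origin.
- stub (a point): Point on the spindle's axis in the middle of the free stub, 29 mm behind the spindle's origin: the place for the second grip. Left partway in the bore, the spindle droops by up to 0.03 rad (2 to 4 mm at the stub): raise it level before pushing, or it wedges.
- valve: Steam valve body, fixed: aluminium bar 56 mm square, 180 mm long, lying level on a dark steel foot (110 mm wide, 12 mm thick, from 20 mm behind the face) that carries it on a narrow block. A small toggle stands on top 140 mm behind the face, its tip 200 mm above the counter. +x points level into the bore. Origin on the counter straight below the mouth.
- mouth (a point): Centre of the bore's mouth in the valve's flat front face, 110 mm above the counter; axes as the valve's, +x into the bore. Round bore 17.2 mm in diameter, 1.5 mm bevel. Somewhere 100 to 120 mm in, unseen, the nose meets a piston that then slides along with about 5 N of drag: not the end. The end stop is the collar on the face; then the spindle's origin lies on this point.
- rest: Fixed dark wooden rest: base 160 x 60 x 12 mm, two notched posts 12 mm thick, 69 mm tall, 56.5 mm either side of the middle; they hold the spindle's axis 65 mm above the counter. +x along the spindle to its nose; origin on the counter under the middle. The collar face starts about 68 mm behind the middle; between the posts the shaft is free for a grip from above.
- portafilter: Bystander: steel portafilter, basket 68 mm wide and 42 mm tall, wooden handle along its -x to 170 mm. Origin under the basket.
- tamper: Bystander: aluminium tamper with walnut handle, 58 mm wide, 90 mm tall. Origin under its middle.
- cup_a: Bystander: white demitasse cup, 62 mm wide, 55 mm tall. Origin under its middle.
- cup_b: Bystander: a second cup like the first.
- knock_box: Bystander: black open knock box 150 x 170 x 100 mm with a bar across. Origin under its middle.
- pitcher: Bystander: steel milk pitcher 84 mm wide, 100 mm tall. Origin under its middle.
- drain_pin: Bystander: a short steel drain pin, about 100 mm long and 12 to 24 mm thick, lying flat on the counter; not the spindle. Origin on the counter under its collar.
Things that resemble listed ones, but are neither listed nor needed, are in the scene too. Of the things like the valve, leave any that is orange; of the rest the larger one is meant.

How it is judged:
By the outcome, as a careful person would: the job done as asked, in the order asked, and still so for the second after the job is handed in, with the robot touching nothing.
It also fails if it takes over 72 s, if anything falls off the work surface, if the arm or the gripper's body presses on something with over 40 N, if the wrist force passes 120 N, or if a joint passes its speed limit or range.

## Working session

There is one attempt and no reset: what is moved stays moved. The work goes in short steps, Python scripts to look and compute and a tool call to move; the robot and the scene stay as the last step left them, time stands still between calls to the robot, and variables do not carry over. Pictures are saved under pics/ and viewed, and the job is handed in when it is done.

Besides the shell and the picture viewer there is one more tool, called after "Emit:" as name(argument=value, ...) on one line, values as JSON. arm_command: Moves the arm, as the interface text tells. Its arguments: {"type":"object","properties":{"rotation":{"type":"array"},"translation":{"type":"array"},"grip":{"type":"array"},"newtons":{"type":"number"}},"required":["rotation","translation","grip"]}

```bash
ls; mkdir -p pics; python3 - <<'E'
from cell import telemetry, camera, get_calibration, robot
import cv2,numpy as np
s=telemetry.sense(); print(s); print(robot.tip_reach)
for n in ["scene","top"]:
    p,d=camera(n); cv2.imwrite(f"pics/{n}0.png",p); np.save(f"pics/{n}0.npy",d); print(n,get_calibration(n))
print(get_calibration("wrist"))
E
```

```text
pics
{'time_s': 0.0, 'q': array([-1.33059493e+00,  4.91590468e-01,  1.55944071e+00, -1.01816964e-06,
        1.09167419e+00, -1.05576702e-01]), 'joint_velocities': array([-0.00058134,  0.00042081, -0.00039864,  0.00107551, -0.00019287,
       -0.00145702]), 'tau': array([ 1.64616093e-03, -6.18438220e+01, -2.61594683e+01,  1.85201678e-06,
        4.13117814e-03,  2.47451663e-05]), 'tool_pos': array([ 211.8179546 , -587.80128076,  244.71152986]), 'orientation': array([-5.55068020e-04,  9.85091685e-01,  1.72029249e-01, -3.78721213e-05]), 'contact_force': array([ 0.70154865, -0.84575108, -0.84289572]), 'wrist_torque': array([ 0.01627565,  0.01631017, -0.00139781]), 'grip_width': 85.41649434287365}
14.0
scene {'fovy': 57.62063918067249, 'cx': 318.5276293988314, 'cy': 230.83160828924548, 'R': array([[-0.74042602,  0.67182037,  0.02065644],
       [ 0.48018456,  0.55022492, -0.68313639],
       [-0.47031064, -0.49589306, -0.72999861]]), 't': array([ 411.74898886, -195.71982365, 1283.76925784])}
top {'fovy': 51.266825778308295, 'cx': 313.7888414416182, 'cy': 238.60848019750028, 'R': array([[-0.01240906, -0.99965922,  0.02296642],
       [-0.99688837,  0.01058008, -0.07811296],
       [ 0.07784335, -0.02386427, -0.99667994]]), 't': array([ -12.02879552,  585.86702857, 1303.70070067])}
{'fovy': 66.80154343920236, 'cx': 320.16632216103716, 'cy': 235.2624053980591, 'hand_eye': array([[ 8.44509085e-04, -9.44357521e-01, -3.28919686e-01,
         8.48682035e+01],
       [ 9.99998943e-01,  1.18684337e-03, -8.40011360e-04,
         4.36227645e-01],
       [ 1.18364720e-03, -3.28918629e-01,  9.44357525e-01,
        -1.28290840e+02],
       [ 0.00000000e+00,  0.00000000e+00,  0.00000000e+00,
         1.00000000e+00]])}
```

View pics/scene0.png

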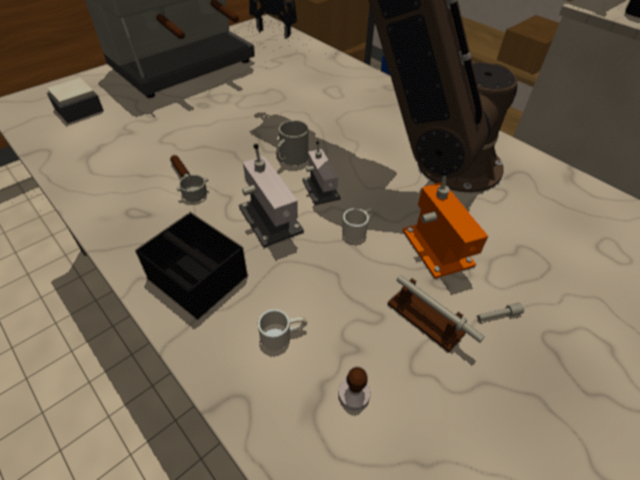

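View pics/top0.png

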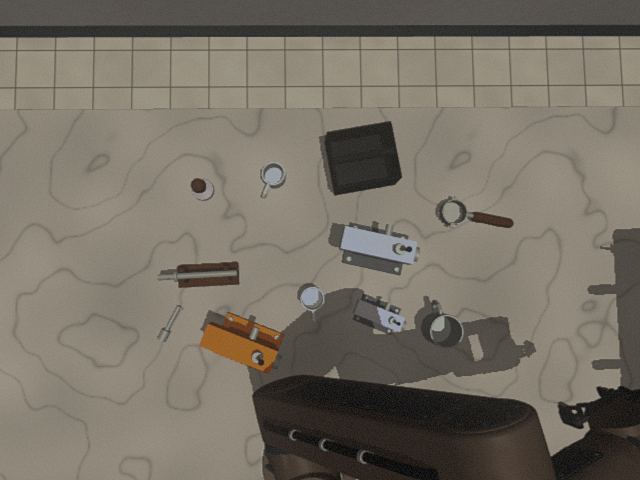

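```bash
cat > h.py <<'E'
import numpy as np,cv2
from cell import get_calibration
from scipy.spatial.transform import Rotation as R
def K(n):
    c=get_calibration(n); f=240/np.tan(np.radians(c['fovy'])/2); return f,c
def proj(n,X):
    f,c=K(n); p=np.asarray(c['R'])@np.asarray(X,float)+c['t']; return np.array([c['cx']+f*p[0]/p[2],c['cy']+f*p[1]/p[2],p[2]])
def deproj(n,u,v,d):
    f,c=K(n); p=np.array([(u-c['cx'])/f*d,(v-c['cy'])/f*d,d]); return np.asarray(c['R']).T@(p-c['t'])
def onz(n,u,v,z):
    f,c=K(n); r=np.asarray(c['R']).T@np.array([(u-c['cx'])/f,(v-c['cy'])/f,1]); o=-np.asarray(c['R']).T@c['t']
    return o+r*(z-o[2])/r[2]
def wproj(s,X):
    f,c=K('wrist'); H=c['hand_eye']; q=s['orientation']; Rt=R.from_quat([q[1],q[2],q[3],q[0]]).as_matrix()
    t=Rt.T@(np.asarray(X)-s['tool_pos']); p=H[:3,:3].T@(t-H[:3,3]); return np.array([c['cx']+f*p[0]/p[2],c['cy']+f*p[1]/p[2],p[2]])
def wonz(s,u,v,z):
    f,c=K('wrist'); H=c['hand_eye']; q=s['orientation']; Rt=R.from_quat([q[1],q[2],q[3],q[0]]).as_matrix()
    r=Rt@H[:3,:3]@np.array([(u-c['cx'])/f,(v-c['cy'])/f,1]); o=Rt@H[:3,3]+s['tool_pos']
    return o+r*(z-o[2])/r[2]
def wdep(s,u,v,d):
    f,c=K('wrist'); H=c['hand_eye']; q=s['orientation']; Rt=R.from_quat([q[1],q[2],q[3],q[0]]).as_matrix()
    return Rt@(H[:3,:3]@np.array([(u-c['cx'])/f*d,(v-c['cy'])/f*d,d])+H[:3,3])+s['tool_pos']
E
python3 - <<'E'
import cv2
p=cv2.imread('pics/top0.png')
cv2.imwrite('pics/tc.png',cv2.resize(p[200:380,140:430],None,fx=2.75,fy=2.75,interpolation=cv2.INTER_CUBIC))
p=cv2.imread('pics/scene0.png')
cv2.imwrite('pics/sc.png',cv2.resize(p[130:360,220:540],None,fx=2.5,fy=2.5,interpolation=cv2.INTER_CUBIC))
E
```

```text
(no output)
```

View pics/tc.png

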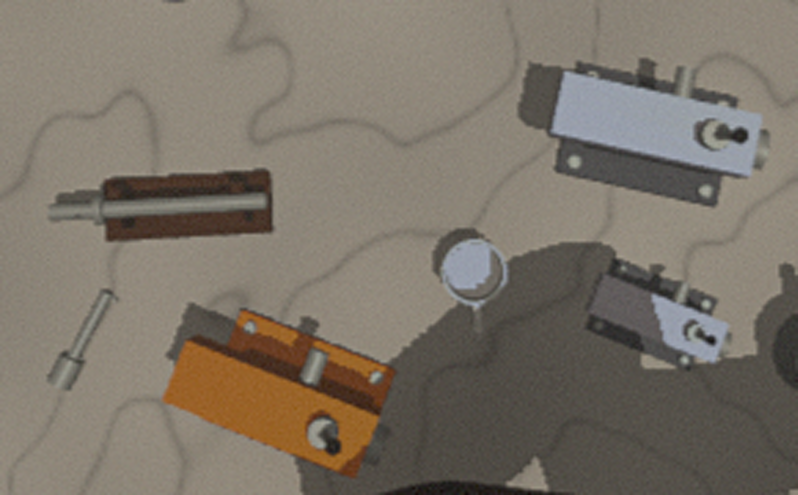

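View pics/sc.png

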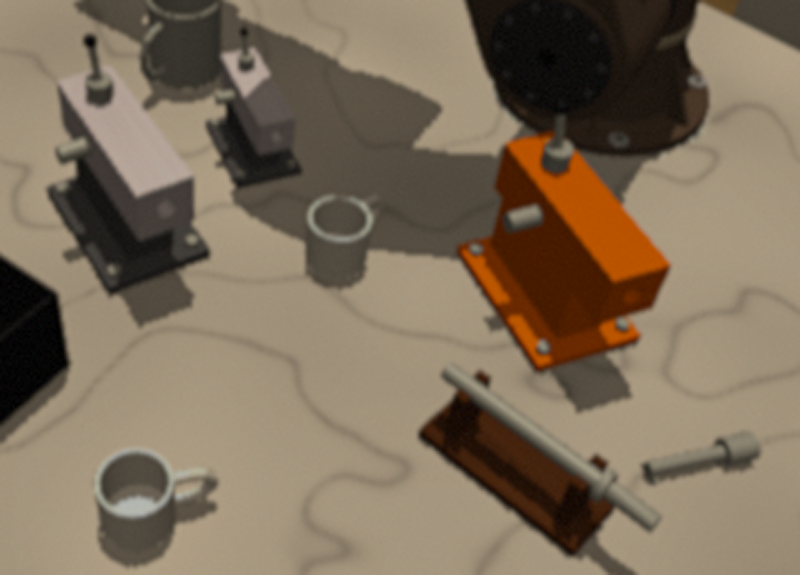

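Candidates for the valve in the top view: orange (240,342), small silver (380,315), large silver (378,245). The large silver one, neither orange nor the smaller, is meant; its face is the left end (toggle sits to the right). The spindle lies in the rest at (160..238, 274), with the stub at the left and the nose at the right. The thing at (170,323) is the drain pin.

```bash
python3 - <<'E'
from h import *
f=lambda u,v,z:onz('top',140+(u+.5)/2.75-.5,200+(v+.5)/2.75-.5,z)
A,B,C,D=f(568,72,138),f(551,135,138),f(765,112,138),f(752,175,138)
print(A,B,C,D,np.linalg.norm(A-B),np.linalg.norm(A-C))
v=(C+D-A-B);print('valve yaw',np.degrees(np.arctan2(v[1],v[0])),(A+B)/2)
e=f(50,210,65+8*0);n=f(267,201,65);print(e,n,np.linalg.norm(e-n));w=n-e;print('sp yaw',np.degrees(np.arctan2(w[1],w[0])))
d=np.load('pics/top0.npy')
for u,v in [(600,90),(570,110),(700,130),(180,205),(250,202),(85,208)]:
    uu,vv=int(140+u/2.75),int(200+v/2.75); print(u,v,d[vv,uu],deproj('top',uu,vv,d[vv,uu]))
for n_,z in [((200,60),0)]:
    pass
# bases: rest base corners z=12
for u,v in [(105,180),(105,241),(271,170),(271,232)]: print('rest',f(u,v,12))
g=lambda u,v,z:onz('scene',220+u/2.5,130+v/2.5,z)
print('scene nose',g(450,372,65),'stub end',g(652,520,65)); print('scene mouth',g(166,209,110)); print('collar',g(603,483,65))
for u,v in [(62,85),(112,68),(192,180),(137,196)]: print('valve top',g(u,v,138))
E
```

```text
[606.94485404 -95.26615618 138.        ] [551.3552194  -79.29862657 138.        ] [ 569.63044475 -269.23635326  138.        ] [ 514.08705573 -256.12009361  138.        ] 57.83744013872754 177.9269361580651
valve yaw -102.00304774057639 [579.15003672 -87.28239138 138.        ]
[491.40921875 378.82741143  65.        ] [497.25923391 179.42388398  65.        ] 199.48932161507184
sp yaw -88.31956300010332
600 90 1218.4364 [ 591.96950603 -124.02244246  134.75227991]
570 110 1213.7582 [572.52696634 -96.60685848 137.27114006]
700 130 1210.6898 [ 553.99624447 -209.87820514  141.61456394]
180 205 1264.4043 [495.05886056 258.58013378  71.90133633]
250 202 1267.8534 [496.8339454  195.87398159  70.08081029]
85 208 1259.197 [493.59047457 345.67874677  74.92580453]
rest [519.9380063  341.73503286  12.        ]
rest [461.47262543 341.22684658  12.        ]
rest [527.70158212 182.45422067  12.        ]
rest [468.05693777 182.49281157  12.        ]
scene nose [496.30780227 185.28509426  65.        ] stub end [487.84080417 376.70482533  65.        ]
scene mouth [579.95891146 -83.62423927 110.        ]
collar [488.92194775 333.29692355  65.        ]
valve top [ 565.17274429 -256.95877709  138.        ]
valve top [ 512.87768126 -246.9223873   138.        ]
valve top [557.08565256 -74.1399861  138.        ]
valve top [605.9805995  -89.86066376 138.        ]
```

```bash
cat >> h.py <<'E'
def rel(s,pos,yaw,tilt=None):
    "numbers for arm_command from measured pose s to tool-down pose"
    q=s['orientation']; R0=R.from_quat([q[1],q[2],q[3],q[0]]); c,sn=np.cos(yaw),np.sin(yaw)
    Rt=R.from_matrix(np.array([[c,sn,0],[sn,-c,0],[0,0,-1.]]))
    t=R0.inv().apply(np.asarray(pos)-s['tool_pos'])/200; r=(R0.inv()*Rt).as_rotvec()/(np.pi/2)
    print('trans',t.round(4),'rot',r.round(4)); return t,r
E
python3 - <<'E'
from h import *
from cell import telemetry
s=telemetry.sense(); print(s['tool_pos'])
rel(s,[592,-25,280],np.radians(78))
E
```

```text
[ 211.83638857 -587.80184092  244.77155039]
trans [ 2.7422 -2.0033 -0.1738] rot [-5.000e-04 -4.000e-04 -6.465e-01]
```

Emit:
arm_command(rotation=[[0,0,0],[0,0,0],[0,0,0],[0,0,0],[0,0,0],[0,0,0],[0,0,0],[0,0,0],[0,0,0],[0,0,0]], translation=[[0.05,-0.04,-0.05],[0.15,-0.11,-0.17],[0.27,-0.2,-0.18],[0.4,-0.29,-0.18],[0.53,-0.39,-0.18],[0.65,-0.48,-0.18],[0.75,-0.55,-0.18],[0.84,-0.62,-0.18],[0.92,-0.67,-0.18],[0.97,-0.71,-0.18]], grip=[1,1,1,1,1,1,1,1,1,1])

```text
time_s: 1.1
tool_pos: [347.1, -387.0, 282.0]
orientation: [0.0, 0.985, 0.173, 0.0]
contact_force: [-0.4, -0.4, -0.1]
grip_width: 85.4
```

Emit:
arm_command(rotation=[[0,0,0],[0,0,0],[0,0,0],[0,0,0],[0,0,0],[0,0,0],[0,0,0],[0,0,0],[0,0,0],[0,0,0]], translation=[[0.09,-0.07,0],[0.19,-0.14,0],[0.29,-0.21,0],[0.39,-0.28,0],[0.49,-0.35,0],[0.59,-0.42,0],[0.68,-0.49,0],[0.76,-0.55,0],[0.83,-0.6,0],[0.88,-0.64,0]], grip=[1,1,1,1,1,1,1,1,1,1])

```text
time_s: 2.1
tool_pos: [468.8, -207.5, 281.6]
orientation: [0.0, 0.985, 0.172, 0.0]
contact_force: [0.9, -0.4, 0.7]
grip_width: 85.3
```

Emit:
arm_command(rotation=[[0,0,-0.04],[0,0,-0.12],[0,0,-0.2],[0,0,-0.28],[0,0,-0.37],[0,0,-0.46],[0,0,-0.54],[0,0,-0.6],[0,0,-0.645],[0,0,-0.645]], translation=[[0.09,-0.07,0],[0.19,-0.14,0],[0.29,-0.21,0],[0.39,-0.28,0],[0.49,-0.35,0],[0.59,-0.42,0],[0.68,-0.49,0],[0.76,-0.56,0],[0.85,-0.62,0],[0.89,-0.65,0]], grip=[1,1,1,1,1,1,1,1,1,1])

```text
time_s: 3.1
tool_pos: [592.4, -24.7, 281.3]
orientation: [0.0, 0.777, 0.629, 0.0]
contact_force: [0.3, 0.6, -0.3]
grip_width: 85.6
```

```bash
python3 - <<'E'
from h import *
from cell import telemetry,camera
import pickle
s=telemetry.sense(); p,d=camera('wrist'); pickle.dump((s,p,d),open('pics/w1.pkl','wb')); cv2.imwrite('pics/w1.png',p)
print(s['tool_pos'],s['orientation'],s['q'],s['time_s'])
E
```

```text
[592.37423867 -24.68393776 281.33107813] [4.89255199e-05 7.77303009e-01 6.29126400e-01 4.23150860e-05] [-1.53025057e-01  4.11103478e-01  1.59410409e+00 -3.46100667e-06
  1.13625575e+00  5.69150945e-02] 3.1
```

View pics/w1.png

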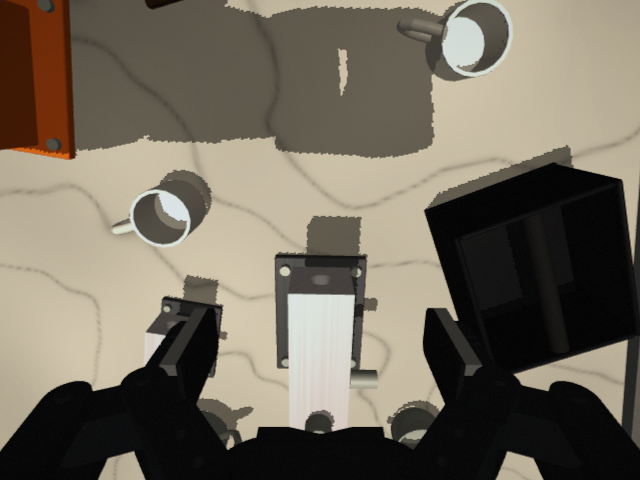

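```bash
python3 - <<'E'
import cv2
p=cv2.imread('pics/w1.png')
cv2.imwrite('pics/w1c.png',cv2.resize(p[245:345,265:385],None,fx=6,fy=6,interpolation=cv2.INTER_CUBIC))
E
```

```text
(no output)
```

View pics/w1c.png

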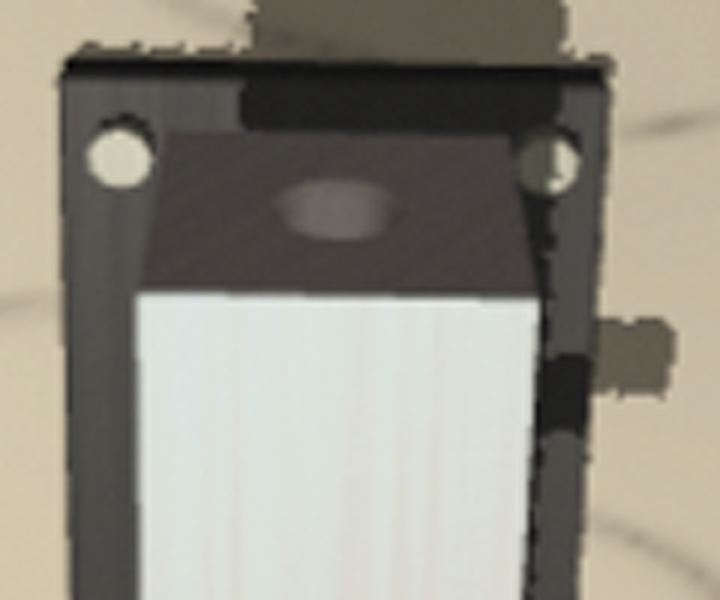

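```bash
python3 - <<'E'
from h import *
import pickle
s,p,d=pickle.load(open('pics/w1.pkl','rb'))
f=lambda u,v,z:wonz(s,265+(u+.5)/6-.5,245+(v+.5)/6-.5,z)
A,B,C,D,M=f(137,294,138),f(538,297,138),f(165,131,82),f(508,133,82),f(337,209,110)
print(A,B,np.linalg.norm(A-B),C,D,np.linalg.norm(C-D),M,(A+B)/2,(C+D)/2)
for a,b in((A,B),(C,D)): print(np.degrees(np.arctan2(*(b-a)[1::-1]))-90)
# edges of top by line fit
g=p.astype(float).sum(2)
L=[];Rr=[]
for v in range(300,400,4):
    row=g[v]; 
    for x0,lst in ((289,L),(350,Rr)):
        seg=np.abs(np.diff(row[x0-8:x0+9])); i=seg.argmax(); lst.append((x0-8+i+.5,v))
for l in(L,Rr):
    w=np.array([wonz(s,u,v,138) for u,v in l]); c=np.polyfit(w[:,1],w[:,0],1); r=w[:,0]-np.polyval(c,w[:,1]); print(np.degrees(np.arctan2(-1,-c[0])),r.std(),np.polyval(c,A[1]))
print(wproj(s,[579,-84,110]),wproj(s,(A+B)/2))
print('depth face top',wdep(s,321,310,d[310,321]), d[280,321])
E
```

```text
[552.91878007 -79.06337974 138.        ] [607.51740208 -91.08261588 138.        ] 55.905917065485816 [552.62545525 -79.16240915  82.        ] [607.47092386 -91.12740454  82.        ] 56.135430359103516 [580.0751561  -85.40296911 110.        ] [580.21809108 -85.07299781 138.        ] [580.04818955 -85.14490684  82.        ]
-102.41496479345865
-102.30673074048667
-103.31199488846669 1.5374893442391941 552.57621416489
-103.05748154409731 0.9486107072021143 610.6323116379517
[319.27236522 278.27063907 330.64633437] [320.83666743 293.83335828 304.4489839 ]
depth face top [ 577.20113446 -100.00318566  138.29806047] 340.66342
```

```bash
python3 - <<'E'
from h import *
import pickle
s,p,d=pickle.load(open('pics/w1.pkl','rb'))
g=cv2.GaussianBlur(p,(3,3),0).astype(float).sum(2)
L=[];Rr=[]
for v in range(298,410,3):
    row=g[v]; t=450
    i=320
    while row[i]>t: i-=1
    L.append((i+(t-row[i])/(row[i+1]-row[i]),v))
    i=320
    while row[i]>t: i+=1
    Rr.append((i-1+(row[i-1]-t)/(row[i-1]-row[i]),v))
print(L[::6],Rr[::6])
for l in(L,Rr):
    w=np.array([wonz(s,u,v,138) for u,v in l]); c=np.polyfit(w[:,1],w[:,0],1)
    r=w[:,0]-np.polyval(c,w[:,1]);k=abs(r)<1; c=np.polyfit(w[k,1],w[k,0],1); print(k.mean(),np.degrees(np.arctan2(-1,-c[0])),r.std(),np.polyval(c,-85))
E
```

```text
[(np.float64(287.26993865030676), 298), (np.float64(287.5939393939394), 316), (np.float64(287.890243902439), 334), (np.float64(288.0925925925926), 352), (np.float64(215.6265060240964), 370), (np.float64(203.14), 388), (np.float64(250.06382978723406), 406)] [(np.float64(353.95348837209303), 298), (np.float64(352.76243093922653), 316), (np.float64(351.7348066298343), 334), (np.float64(350.7368421052632), 352), (np.float64(349.70059880239523), 370), (np.float64(437.02259887005647), 388), (np.float64(401.1081081081081), 406)]
0.05263157894736842 -136.44965874974062 25.141996134517886 566.0868848622715
0.05263157894736842 -68.40318542013716 19.560776771496414 583.0431411295089
```

```bash
python3 - <<'E'
from h import *
import pickle
s,p,d=pickle.load(open('pics/w1.pkl','rb'))
for a,b in (((287.27,298),(288.09,352)),((353.95,298),(350.74,352)),((353.95,298),(349.70,370))):
    w=wonz(s,*b,138)-wonz(s,*a,138); print(np.degrees(np.arctan2(w[1],w[0])))
E
python3 - <<'E'
import sys; sys.path.insert(0,'.')
from h import *
from cell import telemetry
s=telemetry.sense(); 
rel(s,[495,290,250],np.radians(91.7))
E
```

```text
-102.90289364392038
-103.2641157010237
-103.24292061202011
trans [ 1.4332 -0.808   0.1564] rot [ 1.00e-04 -1.00e-04 -1.54e-01]
```

Emit:
arm_command(rotation=[[0,0,0],[0,0,0],[0,0,0],[0,0,0],[0,0,0],[0,0,0],[0,0,0],[0,0,0],[0,0,0],[0,0,0]], translation=[[0.06,-0.04,0],[0.14,-0.08,0],[0.24,-0.13,0],[0.35,-0.19,0],[0.46,-0.25,0],[0.56,-0.31,0],[0.66,-0.37,0],[0.74,-0.42,0],[0.81,-0.46,0],[0.87,-0.49,0]], grip=[1,1,1,1,1,1,1,1,1,1])

```text
time_s: 4.15
tool_pos: [531.8, 165.9, 281.5]
orientation: [0.0, 0.778, 0.628, 0.0]
contact_force: [-0.4, 0.2, 0.1]
grip_width: 85.4
```

Emit:
arm_command(rotation=[[0,0,-0.02],[0,0,-0.05],[0,0,-0.08],[0,0,-0.11],[0,0,-0.13],[0,0,-0.15],[0,0,-0.154],[0,0,-0.154],[0,0,-0.154],[0,0,-0.154]], translation=[[0.08,-0.04,0.02],[0.17,-0.09,0.05],[0.27,-0.15,0.08],[0.36,-0.2,0.1],[0.44,-0.25,0.12],[0.5,-0.28,0.14],[0.54,-0.305,0.15],[0.56,-0.315,0.156],[0.563,-0.318,0.156],[0.563,-0.318,0.156]], grip=[1,1,1,1,1,1,1,1,1,1])

```text
time_s: 5.15
tool_pos: [494.3, 287.9, 250.2]
orientation: [0.0, 0.697, 0.717, 0.0]
contact_force: [0.2, 0.5, -0.5]
grip_width: 85.4
```

```bash
python3 - <<'E'
from h import *
from cell import telemetry,camera
import pickle
s=telemetry.sense(); p,d=camera('wrist'); pickle.dump((s,p,d),open('pics/w2.pkl','wb')); cv2.imwrite('pics/w2.png',p)
print(s['tool_pos'],s['orientation'],s['q'],s['time_s'])
E
```

```text
[494.31339056 287.93131507 250.17734092] [1.18424249e-04 6.96652546e-01 7.17408680e-01 4.39498152e-05] [ 4.12067520e-01  4.10572530e-01  1.68540688e+00 -2.14976160e-04
  1.04544228e+00  3.82820657e-01] 5.15
```

View pics/w2.png

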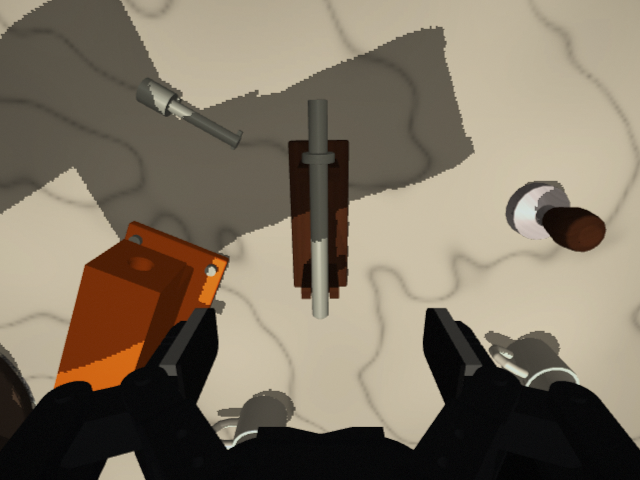

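```bash
python3 - <<'E'
from h import *
import pickle
s,p,d=pickle.load(open('pics/w2.pkl','rb'))
cv2.imwrite('pics/w2c.png',cv2.resize(p[90:330,270:370],None,fx=2.5,fy=2.5,interpolation=cv2.INTER_CUBIC))
f=lambda u,v,z:wonz(s,u,v,z)
print('orange',f(193,266,138),f(87,263,138),f(157,335,138), f(131,222,12),f(228,260,12))
a,b,c,n=f(318,100,65),f(318.3,158,65),f(318.3,163,79),f(320,317,65)
print(a,b,c,n,np.linalg.norm(a-n))
# edges of shaft
g=cv2.cvtColor(p,cv2.COLOR_BGR2GRAY).astype(float)
for v in list(range(104,152,8))+list(range(170,316,8)):
    row=g[v,295:345]; 
    dd=np.diff(row); print(v,295+dd[10:25].argmax()+10, 295+dd[22:40].argmin()+22, [int(x) for x in row[8:40]])
E
```

```text
orange [403.50612935 262.74359801 138.        ] [327.52009741 262.75771363 138.        ] [370.7892611  203.56982873 138.        ] [296.01422223 254.03384397  12.        ] [395.85187902 213.71960701  12.        ]
[489.8184519  379.18793922  65.        ] [491.3773237  333.04494845  65.        ] [491.52718579 330.78027574  79.        ] [497.47424859 178.26048907  65.        ] 201.07324895727345
104 310 323 [93, 92, 92, 93, 80, 49, 55, 59, 66, 67, 72, 74, 77, 81, 86, 86, 84, 80, 78, 78, 77, 72, 70, 67, 75, 93, 92, 92, 92, 93, 92, 93]
112 310 325 [93, 93, 92, 93, 82, 56, 55, 60, 66, 69, 72, 74, 77, 80, 85, 87, 84, 81, 79, 78, 75, 73, 71, 66, 74, 93, 93, 93, 94, 93, 93, 93]
120 309 325 [94, 94, 94, 94, 86, 63, 54, 60, 66, 69, 72, 76, 77, 82, 85, 86, 84, 82, 80, 79, 76, 72, 69, 63, 70, 93, 93, 94, 93, 94, 93, 92]
128 309 325 [95, 94, 95, 95, 87, 64, 54, 61, 66, 71, 74, 77, 78, 81, 86, 88, 86, 84, 81, 78, 75, 72, 70, 63, 69, 94, 95, 94, 94, 94, 94, 94]
136 309 325 [96, 95, 95, 94, 90, 71, 55, 62, 66, 70, 73, 76, 77, 82, 84, 87, 85, 83, 80, 80, 76, 72, 68, 63, 71, 95, 94, 95, 94, 95, 95, 94]

[... 2309 characters left out ...]
8, 89, 44, 14, 14, 12, 15, 12, 13]
290 311 327 [49, 50, 48, 50, 49, 48, 47, 40, 41, 90, 128, 142, 151, 157, 167, 178, 182, 179, 167, 157, 153, 144, 134, 119, 89, 46, 33, 48, 48, 48, 49, 48]
298 310 329 [84, 83, 83, 84, 84, 84, 84, 116, 152, 127, 125, 142, 149, 156, 164, 174, 179, 179, 166, 157, 152, 145, 135, 119, 103, 137, 165, 100, 101, 101, 101, 102]
306 313 326 [187, 187, 187, 187, 187, 187, 189, 187, 171, 118, 120, 138, 149, 156, 163, 172, 177, 176, 168, 158, 154, 146, 134, 122, 96, 126, 189, 189, 189, 188, 188, 188]
314 313 326 [187, 188, 187, 187, 186, 187, 187, 187, 180, 148, 116, 135, 147, 156, 162, 169, 177, 174, 168, 159, 153, 146, 136, 122, 101, 129, 187, 186, 187, 186, 188, 188]
```

View pics/w2c.png

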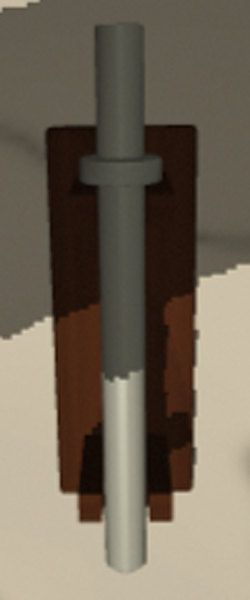

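```bash
python3 - <<'E'
from h import *
import pickle
s,p,d=pickle.load(open('pics/w2.pkl','rb'))
a,n=wonz(s,317.3,112,65),wonz(s,320,312,65)
w=n-a; yaw=np.degrees(np.arctan2(w[1],w[0])); print(a,n,yaw)
N=wonz(s,320,317.8,72);E=wonz(s,317.2,99.3,69);print(N,E,np.linalg.norm((N-E)[:2]))
u=w/np.linalg.norm(w);u[2]=0
for k in (0,8): print('collar edge front top z79',wonz(s,318,164,79),'rear',wonz(s,318,153,79))
for nm,P in(('fromnose',N-150*u),('fromstub',E+50*u)): print(nm,P)
# depth check
for v in (120,200,260,300): print(wdep(s,318+ (v>150),v,d[v,318]))
E
```

```text
[489.5069707  369.99627404  65.        ] [497.30475494 183.89880837  65.        ] -87.60061792019391
[497.38243669 181.70442232  72.        ] [489.19658015 379.60236882  69.        ] 198.0671741508446
collar edge front top z79 [491.30570006 329.96576771  79.        ] rear [491.05700985 338.76537944  79.        ]
collar edge front top z79 [491.30570006 329.96576771  79.        ] rear [491.05700985 338.76537944  79.        ]
fromnose [491.10270492 331.57291457  72.        ]
fromstub [491.28982407 329.64620473  69.        ]
[490.30531074 364.01989129  73.47186422]
[493.01381148 298.46728589  72.86890699]
[494.64116411 242.69995137  73.12832864]
[495.83920235 201.58474531  72.91008183]
```

```bash
python3 - <<'E'
from h import *
from cell import telemetry
s=telemetry.sense(); print(s['tool_pos'])
rel(s,[493.0,284.3,60],np.radians(92.2))
E
```

```text
[494.34399412 287.83079083 250.20925361]
trans [-0.0174 -0.0075  0.951 ] rot [ 0.0002  0.     -0.0058]
```

Emit:
arm_command(rotation=[[0,0,-0.006],[0,0,-0.006],[0,0,-0.006],[0,0,-0.006],[0,0,-0.006],[0,0,-0.006],[0,0,-0.006],[0,0,-0.006],[0,0,-0.006],[0,0,-0.006]], translation=[[-0.008,-0.004,0.08],[-0.017,-0.007,0.2],[-0.017,-0.007,0.34],[-0.017,-0.007,0.48],[-0.017,-0.007,0.6],[-0.017,-0.007,0.71],[-0.017,-0.007,0.8],[-0.017,-0.007,0.88],[-0.017,-0.007,0.93],[-0.017,-0.007,0.951]], grip=[1,1,1,0.8,0.6,0.4,0.3,0.2,0.2,0.2], newtons=60)

```text
time_s: 6.2
tool_pos: [492.9, 284.4, 59.2]
orientation: [-0.0, 0.693, 0.721, -0.0]
contact_force: [0.2, -0.1, 0.6]
grip_width: 51.1
```

```bash
python3 - <<'E'
from h import *
from cell import telemetry,camera
import pickle
s=telemetry.sense(); p,d=camera('wrist'); pickle.dump((s,p,d),open('pics/w3.pkl','wb')); cv2.imwrite('pics/w3.png',p)
print(s['tool_pos'],s['orientation'],s['contact_force'],s['grip_width'])
E
```

```text
[492.87427024 284.36130099  59.15669431] [-1.24034568e-04  6.93241212e-01  7.20705496e-01 -4.41025458e-04] [ 0.21300437 -0.1216629   0.6496701 ] 51.11205082951341
```

View pics/w3.png

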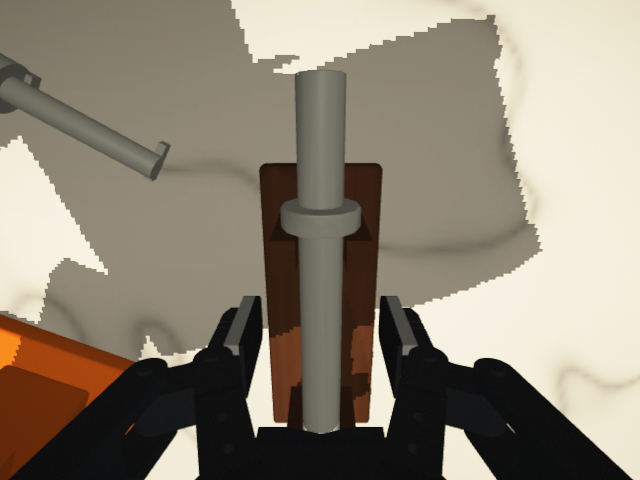

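Emit:
arm_command(rotation=[[0,0,0],[0,0,0],[0,0,0],[0,0,0],[0,0,0],[0,0,0],[0,0,0],[0,0,0],[0,0,0],[0,0,0]], translation=[[0,0,0],[0,0,0],[0,0,0],[0,0,0],[0,0,0],[0,0,0],[0,0,0],[0,0,0],[0,0,0],[0,0,0]], grip=[-0.2,-0.5,-0.8,-1,-1,-1,-1,-1,-1,-1], newtons=70)

```text
time_s: 7.25
tool_pos: [493.1, 284.9, 60.7]
orientation: [0.0, 0.693, 0.721, 0.001]
contact_force: [-1.7, 0.4, 6.4]
grip_width: 13.7
```

Emit:
arm_command(rotation=[[0,0,0],[0,0,0],[0,0,0],[0,0,0],[0,0,0],[0,0,0],[0,0,0],[0,0,0],[0,0,0],[0,0,0]], translation=[[0,0,-0.01],[0,0,-0.03],[0,0,-0.06],[0,0,-0.1],[0,0,-0.15],[0,0,-0.2],[0,0,-0.25],[0,0,-0.28],[0,0,-0.3],[0,0,-0.3]], grip=[-1,-1,-1,-1,-1,-1,-1,-1,-1,-1])

```text
time_s: 8.25
tool_pos: [492.9, 284.8, 120.4]
orientation: [0.0, 0.693, 0.721, 0.0]
contact_force: [0.3, -0.4, -3.2]
grip_width: 13.5
```

```bash
python3 - <<'E'
from h import *
from cell import telemetry,camera
import pickle
s=telemetry.sense(); p,d=camera('wrist'); pickle.dump((s,p,d),open('pics/w4.pkl','wb')); cv2.imwrite('pics/w4.png',p)
print(s['tool_pos'],s['orientation'],s['contact_force'],s['grip_width'])
E
```

```text
[492.93735701 284.81076242 120.36079527] [1.69151262e-04 6.93017081e-01 7.20921079e-01 3.08355630e-04] [ 0.32969239 -0.44022753 -3.19463548] 13.512976857308896
```

View pics/w4.png

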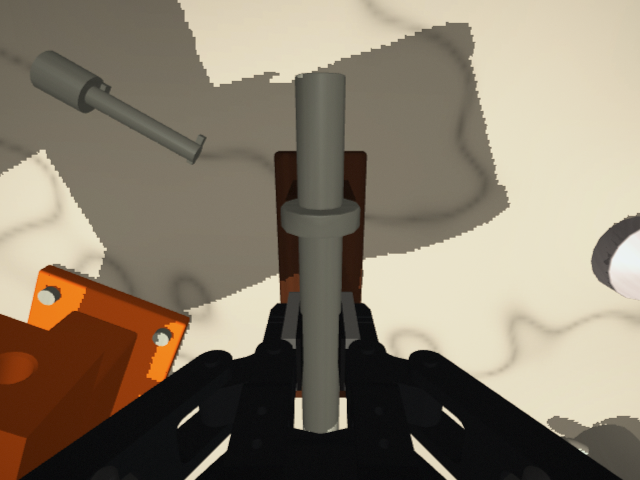

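```bash
python3 - <<'E'
from h import *
import pickle
for k in (3,4):
    s,p,d=pickle.load(open(f'pics/w{k}.pkl','rb'))
    print(k,s['tool_pos'])
    for v in (85,120,160,190,250,270,290,310,400,410,420):
        # topmost point across: min depth median
        P=np.array([wdep(s,u,v,d[v,u]) for u in range(316,325)]); Q=P-s['tool_pos']
        i=P[:,2].argmax(); print(v,np.median(P[:,1]).round(1),np.median(P[:,2]).round(2),'rel z',np.median(Q[:,2]).round(2))
E
```

```text
3 [492.87427024 284.36130099  59.15669431]
85 375.3 72.35 rel z 13.19
120 365.5 72.37 rel z 13.21
160 353.6 72.43 rel z 13.28
190 344.2 72.61 rel z 13.45
250 323.5 72.23 rel z 13.07
270 316.1 72.35 rel z 13.19
290 308.4 72.45 rel z 13.29
310 300.5 72.66 rel z 13.5
400 259.4 72.09 rel z 12.93
410 254.8 72.62 rel z 13.46
420 250.0 72.89 rel z 13.73
4 [492.93735701 284.81076242 120.36079527]
85 375.9 131.77 rel z 11.41
120 365.9 131.96 rel z 11.6
160 353.9 132.23 rel z 11.87
190 344.2 131.97 rel z 11.61
250 323.2 131.91 rel z 11.55
270 315.7 131.82 rel z 11.46
290 308.0 131.85 rel z 11.49
310 299.7 131.83 rel z 11.47
400 258.4 131.83 rel z 11.47
410 253.6 132.01 rel z 11.64
420 247.9 131.53 rel z 11.16
```

```bash
python3 - <<'E'
from h import *
from cell import telemetry
s=telemetry.sense(); print(s['tool_pos'])
rel(s,[608.6,41.1,121],np.radians(77.3))
E
```

```text
[492.80562725 284.76818868 119.95423496]
trans [-1.2402  0.5305 -0.0051] rot [ 1.000e-04 -0.000e+00  1.662e-01]
```

Emit:
arm_command(rotation=[[0,0,0],[0,0,0],[0,0,0],[0,0,0],[0,0,0],[0,0,0],[0,0,0],[0,0,0],[0,0,0],[0,0,0]], translation=[[-0.01,0.005,-0.005],[-0.04,0.015,-0.005],[-0.08,0.035,-0.005],[-0.14,0.06,-0.005],[-0.21,0.09,-0.005],[-0.29,0.125,-0.005],[-0.37,0.16,-0.005],[-0.46,0.195,-0.005],[-0.54,0.23,-0.005],[-0.62,0.265,-0.005]], grip=[-1,-1,-1,-1,-1,-1,-1,-1,-1,-1])

```text
time_s: 9.3
tool_pos: [551.3, 161.3, 120.8]
orientation: [0.0, 0.693, 0.721, -0.0]
contact_force: [0.0, 0.4, -3.2]
grip_width: 14.0
```

Emit:
arm_command(rotation=[[0,0,0.01],[0,0,0.03],[0,0,0.055],[0,0,0.08],[0,0,0.105],[0,0,0.13],[0,0,0.15],[0,0,0.16],[0,0,0.165],[0,0,0.166]], translation=[[-0.08,0.035,0],[-0.16,0.07,0],[-0.25,0.105,0],[-0.34,0.14,0],[-0.42,0.18,0],[-0.49,0.21,0],[-0.55,0.235,0],[-0.59,0.255,0],[-0.615,0.263,0],[-0.62,0.265,0]], grip=[-1,-1,-1,-1,-1,-1,-1,-1,-1,-1])

```text
time_s: 10.3
tool_pos: [608.6, 40.9, 120.8]
orientation: [-0.0, 0.781, 0.625, -0.0]
contact_force: [-0.2, 0.2, -3.6]
grip_width: 13.9
```

```bash
python3 - <<'E'
from h import *
from cell import telemetry,camera
import pickle
s=telemetry.sense(); p,d=camera('wrist'); pickle.dump((s,p,d),open('pics/w5.pkl','wb')); cv2.imwrite('pics/w5.png',p)
p2,_=camera('scene'); cv2.imwrite('pics/s5.png',cv2.resize(p2[100:330,180:480],None,fx=2.6,fy=2.6,interpolation=cv2.INTER_CUBIC))
p2,_=camera('top'); cv2.imwrite('pics/t5.png',cv2.resize(p2[180:320,200:440],None,fx=3,fy=3,interpolation=cv2.INTER_CUBIC))
print(s['tool_pos'],s['orientation'],s['contact_force'],s['grip_width'])
E
```

```text
[608.62242759  40.85750797 120.82142339] [-4.23089751e-06  7.80964500e-01  6.24575413e-01 -6.14307206e-05] [-0.15518248  0.1931372  -3.59437614] 13.910094028839632
```

View pics/w5.png

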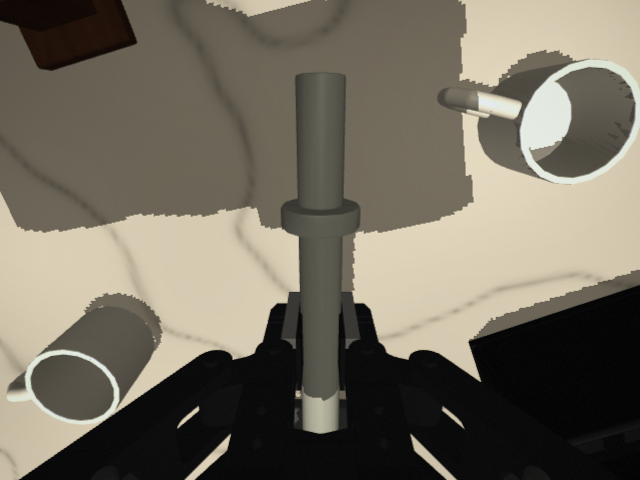

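View pics/s5.png

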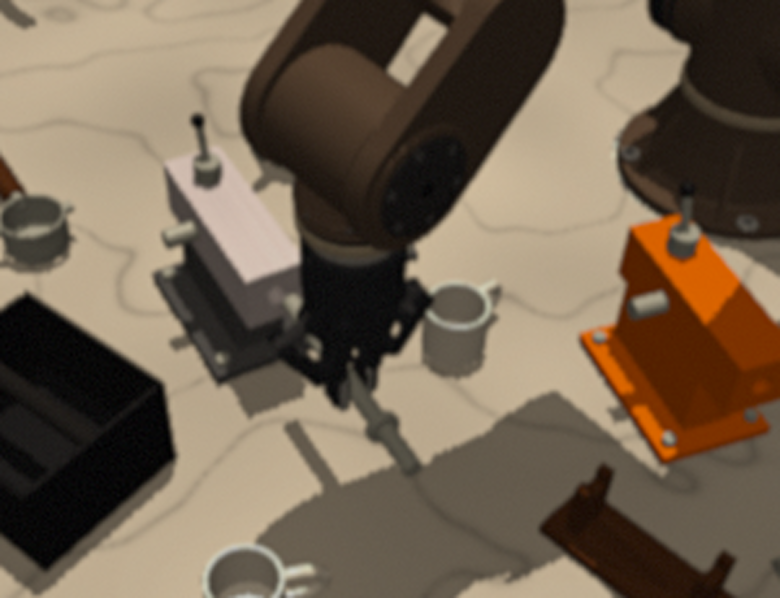

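View pics/t5.png

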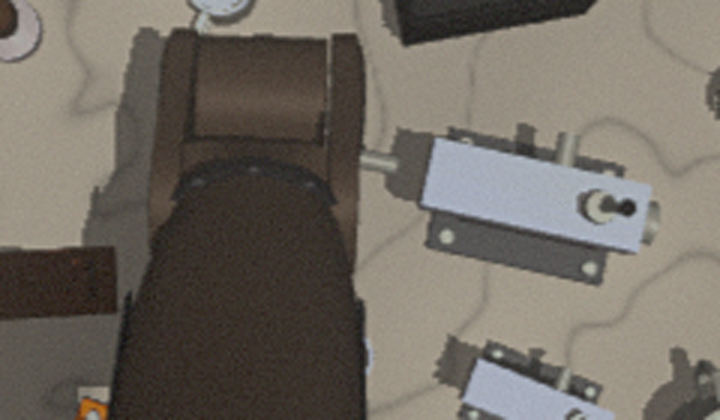

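```bash
python3 - <<'E'
from h import *
import pickle
s,p,d=pickle.load(open('pics/w5.pkl','rb'))
a=np.radians(-102.7);u=np.array([np.cos(a),np.sin(a),0])
T=np.array(s['tool_pos'])+[0,0,4.2]
f=lambda X:((proj('top',X)[:2]-[200,180]+.5)*3-.5).round(1)
g=lambda X:((proj('scene',X)[:2]-[180,100]+.5)*2.6-.5).round(1)
print('nose',f(T+104.5*u),g(T+104.5*u),'shaft@70',f(T+80*u)); M=np.array([580.1,-85.2,110]); 
v=np.array([-u[1],u[0],0])
for k in (-28,28): 
  for L in (0,180): print('corner',k,L,f(M+[0,0,28]+k*v+L*u))
print('stubend',g(T-95*u), wproj(s,T-95.5*u+[0,0,8]))
q=s['orientation'];Rt=R.from_quat([q[1],q[2],q[3],q[0]]).as_matrix()
# shaft line in hand
gr=cv2.cvtColor(p,cv2.COLOR_BGR2GRAY).astype(int)
for vv in (110,180,250,280,410): print(vv,gr[vv,290:350].tolist())
E
```

```text
nose [397.  166.6] [288.7 300.8] shaft@70 [367.7 160.3]
corner -28 0 [420.8 205.6]
corner -28 180 [638.6 252.1]
corner 28 0 [434.9 138.1]
corner 28 180 [651.9 184.5]
stubend [412.8 470.3] [319.36553417  68.7701353  106.04442951]
110 [103, 104, 103, 104, 105, 92, 61, 58, 60, 63, 66, 68, 70, 73, 77, 79, 78, 79, 81, 82, 85, 85, 87, 87, 89, 91, 93, 94, 95, 98, 99, 99, 100, 97, 97, 95, 93, 92, 90, 88, 89, 87, 88, 87, 86, 84, 84, 82, 80, 79, 79, 76, 74, 67, 64, 84, 106, 106, 104, 107]
180 [105, 105, 104, 105, 104, 106, 101, 80, 57, 64, 69, 71, 72, 76, 78, 80, 81, 82, 84, 86, 87, 88, 88, 89, 87, 89, 90, 89, 91, 93, 95, 95, 95, 93, 93, 91, 89, 90, 88, 89, 87, 89, 87, 86, 86, 83, 82, 80, 78, 76, 74, 70, 62, 71, 97, 108, 107, 108, 107, 108]
250 [208, 209, 209, 209, 209, 209, 209, 209, 183, 82, 62, 66, 70, 72, 75, 77, 79, 79, 82, 82, 83, 84, 85, 84, 85, 87, 87, 88, 89, 90, 90, 92, 91, 91, 92, 90, 89, 90, 90, 90, 88, 89, 88, 88, 85, 86, 84, 83, 80, 76, 72, 71, 85, 107, 107, 107, 106, 105, 105, 106]
280 [204, 204, 205, 205, 206, 206, 206, 206, 195, 141, 58, 64, 69, 72, 74, 77, 77, 78, 80, 81, 83, 83, 85, 85, 84, 86, 87, 86, 88, 89, 90, 91, 92, 90, 89, 89, 89, 88, 90, 89, 89, 88, 88, 87, 86, 85, 85, 81, 78, 73, 68, 80, 106, 104, 106, 105, 106, 106, 106, 107]
410 [8, 11, 12, 10, 42, 77, 75, 71, 56, 36, 36, 41, 70, 109, 123, 134, 144, 152, 157, 159, 165, 166, 170, 173, 173, 175, 177, 178, 180, 181, 181, 181, 180, 177, 174, 172, 170, 171, 168, 164, 161, 156, 151, 146, 138, 129, 116, 100, 76, 41, 36, 35, 35, 35, 35, 35, 28, 11, 11, 10]
```

```bash
python3 - <<'E'
import cv2
p=cv2.imread('pics/t5.png'); c=p[100:230,340:470]; cv2.imwrite('pics/t5c.png',cv2.resize(c,None,fx=5,fy=5,interpolation=cv2.INTER_CUBIC))
E
```

```text
(no output)
```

View pics/t5c.png

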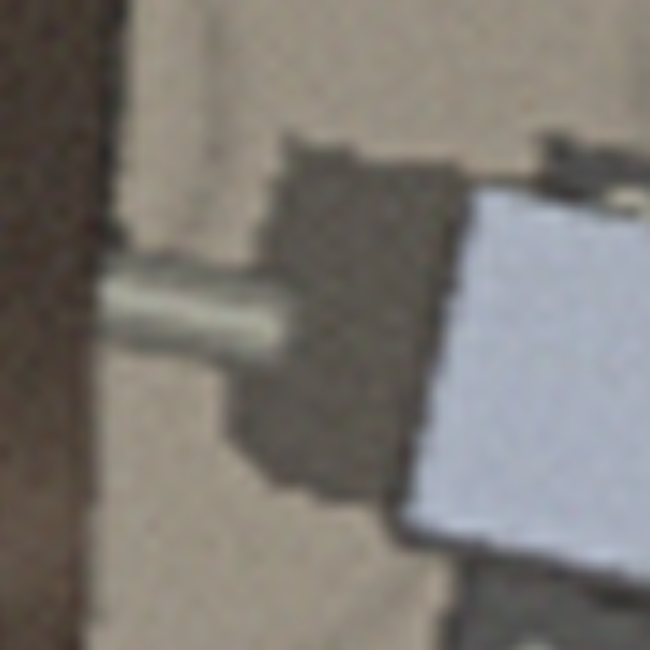

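Emit:
arm_command(rotation=[[0,0,0],[0,0,0],[0,0,0],[0,0,0],[0,0,0],[0,0,0],[0,0,0],[0,0,0],[0,0,0],[0,0,0]], translation=[[-0.01,0,0.01],[-0.02,0,0.03],[-0.04,0,0.05],[-0.06,0,0.065],[-0.075,0,0.073],[-0.085,0,0.075],[-0.095,0,0.075],[-0.105,0,0.075],[-0.112,0,0.075],[-0.115,0,0.075]], grip=[-1,-1,-1,-1,-1,-1,-1,-1,-1,-1])

```text
time_s: 11.45
tool_pos: [603.5, 18.6, 106.0]
orientation: [0.0, 0.781, 0.625, 0.0]
contact_force: [0.6, 0.4, -3.9]
grip_width: 13.9
```

```bash
python3 - <<'E'
from h import *
from cell import telemetry,camera
s=telemetry.sense(); 
p2,_=camera('scene'); cv2.imwrite('pics/s6.png',cv2.resize(p2[190:260,260:340],None,fx=8,fy=8,interpolation=cv2.INTER_CUBIC))
p2,_=camera('top'); cv2.imwrite('pics/t6.png',cv2.resize(p2[210:260,310:370],None,fx=12,fy=12,interpolation=cv2.INTER_CUBIC))
a=np.radians(-102.7);u=np.array([np.cos(a),np.sin(a),0]);print(s['tool_pos'],s['contact_force'],'nose past mouth',(s['tool_pos']+104.5*u-[580.1,-85.2,0])@u, 'lat',(s['tool_pos']-[580.1,-85.2,0])@[-u[1],u[0],0])
E
```

```text
[603.51858002  18.58698045 106.01056577] [ 0.6323933   0.39656052 -3.86420022] nose past mouth -1.8962705693950572 lat 0.02846007021219442
```

View pics/s6.png

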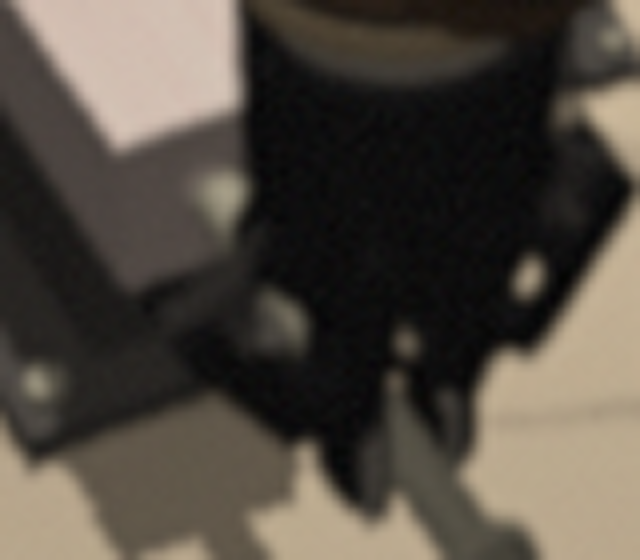

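View pics/t6.png

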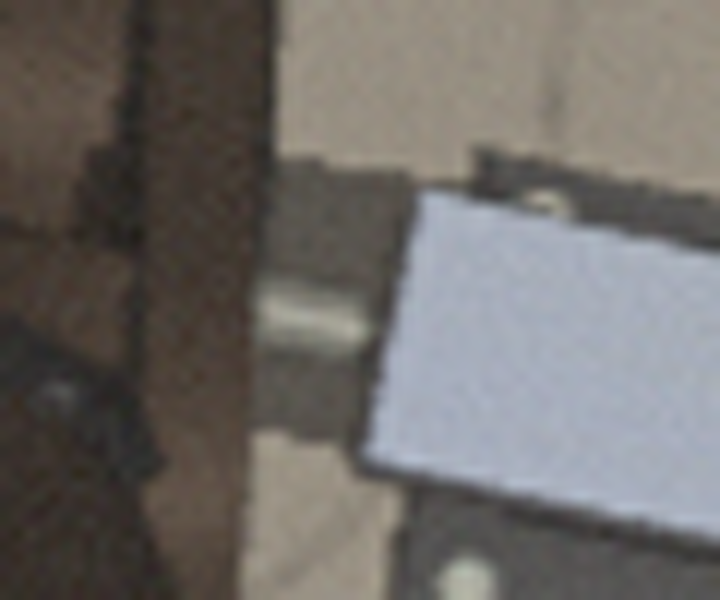

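Emit:
arm_command(rotation=[[0,0,0],[0,0,0],[0,0,0],[0,0,0],[0,0,0],[0,0,0],[0,0,0],[0,0,0],[0,0,0],[0,0,0]], translation=[[-0.006,0,0],[-0.012,0,0],[-0.018,0,0],[-0.024,0,0],[-0.03,0,0],[-0.036,0,0],[-0.042,0,0],[-0.047,0,0],[-0.05,0,0],[-0.05,0,0]], grip=[-1,-1,-1,-1,-1,-1,-1,-1,-1,-1])

```text
time_s: 12.55
tool_pos: [601.3, 8.9, 105.9]
orientation: [0.0, 0.781, 0.625, -0.0]
contact_force: [0.7, -0.1, -4.1]
grip_width: 13.6
```

```bash
cat > st.py <<'E'
from h import *
from cell import telemetry
s=telemetry.sense(); a=np.radians(-102.7);u=np.array([np.cos(a),np.sin(a),0]);v=np.array([-u[1],u[0],0])
D=np.array(s['tool_pos'])-[580.1,-85.2,0]; F=s['contact_force']
print('t',s['time_s'],'depth',D@u,'lat',D@v,'z',D[2],'F axial',F@u,'lat',F@v,'z',F[2],'w',s['grip_width'],'tq',s['wrist_torque'].round(3)); 
q=s['orientation'];Rt=R.from_quat([q[1],q[2],q[3],q[0]]).as_matrix(); print('toolx',Rt[:,0].round(4),'yaw',np.degrees(np.arctan2(Rt[1,0],Rt[0,0])))
E
python3 st.py
```

```text
t 12.55 depth -96.4547322814234 lat -0.003706842188131233 z 105.89697810335011 F axial -0.022073448929667314 lat 0.683224060005812 z -4.140697286796405 w 13.636821911767468 tq [-0.003 -0.034 -0.016]
toolx [ 2.195e-01  9.756e-01 -1.000e-04] yaw 77.31896194133503
```

Emit:
arm_command(rotation=[[0,0,0],[0,0,0],[0,0,0],[0,0,0],[0,0,0],[0,0,0],[0,0,0],[0,0,0],[0,0,0],[0,0,0]], translation=[[-0.01,0,0],[-0.02,0,0],[-0.03,0,0],[-0.04,0,0],[-0.05,0,0],[-0.06,0,0],[-0.07,0,0],[-0.08,0,0],[-0.09,0,0],[-0.09,0,0]], grip=[-1,-1,-1,-1,-1,-1,-1,-1,-1,-1])

```text
time_s: 13.55
tool_pos: [597.3, -8.9, 105.9]
orientation: [0.0, 0.781, 0.625, -0.0]
contact_force: [0.5, 0.3, -5.1]
grip_width: 13.8
```

```bash
python3 st.py
```

```text
t 13.55 depth -78.2642513171233 lat 0.0006687309151414849 z 105.89446865890703 F axial -0.40527881609589006 lat 0.46934168953048616 z -5.063900319946882 w 13.8358358591675 tq [-0.005 -0.004  0.074]
toolx [ 2.197e-01  9.756e-01 -1.000e-04] yaw 77.30990915969902
```

Emit:
arm_command(rotation=[[0,0,0],[0,0,0],[0,0,0],[0,0,0],[0,0,0],[0,0,0],[0,0,0],[0,0,0],[0,0,0],[0,0,0]], translation=[[-0.01,0,0.001],[-0.02,0,0.002],[-0.03,0,0.002],[-0.045,0,0.002],[-0.06,0,0.002],[-0.075,0,0.002],[-0.09,0,0.002],[-0.105,0,0.002],[-0.12,0,0.002],[-0.12,0,0.002]], grip=[-1,-1,-1,-1,-1,-1,-1,-1,-1,-1])

```text
time_s: 14.55
tool_pos: [592.0, -32.4, 105.5]
orientation: [0.0, 0.781, 0.625, -0.0]
contact_force: [0.5, -0.0, -3.1]
grip_width: 13.4
```

```bash
python3 st.py
```

```text
t 14.55 depth -54.11019375619946 lat 0.0037446508158462954 z 105.50482513099416 F axial -0.07110519032277737 lat 0.5175734524231727 z -3.068763225506512 w 13.40698859788658 tq [-0.01  -0.048  0.01 ]
toolx [ 2.198e-01  9.755e-01 -1.000e-04] yaw 77.30233722386951
```

Emit:
arm_command(rotation=[[0,0,0],[0,0,0],[0,0,0],[0,0,0],[0,0,0],[0,0,0],[0,0,0],[0,0,0],[0,0,0],[0,0,0]], translation=[[0,0,0],[0,0,0],[0,0,0],[0,0,0],[0,0,0],[0,0,0],[0,0,0],[0,0,0],[0,0,0],[0,0,0]], grip=[-0.6,-0.5,-0.4,-0.3,-0.2,-0.1,0,0,0,0])

```text
time_s: 15.55
tool_pos: [592.1, -32.0, 105.5]
orientation: [0.0, 0.781, 0.625, -0.0]
contact_force: [0.3, -1.0, -0.5]
grip_width: 42.4
```

```bash
python3 st.py;  python3 - <<'E'
from h import *
from cell import telemetry,camera
import pickle
s=telemetry.sense(); p,d=camera('wrist'); pickle.dump((s,p,d),open('pics/w7.pkl','wb')); cv2.imwrite('pics/w7.png',p)
E
```

```text
t 15.55 depth -54.507391844323145 lat -0.01725331199807969 z 105.46649702414201 F axial 0.8649636602527024 lat 0.5143327068223298 z -0.5130026662675229 w 42.42925879976488 tq [ 0.003  0.    -0.01 ]
toolx [ 2.195e-01  9.756e-01 -1.000e-04] yaw 77.32272860757907
```

View pics/w7.png

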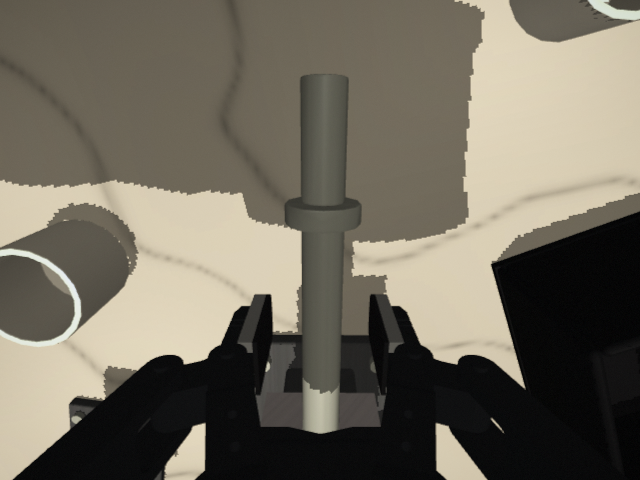

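```bash
python3 - <<'E'
from h import *
import pickle
for k in (5,7):
    s,p,d=pickle.load(open(f'pics/w{k}.pkl','rb'))
    q=s['orientation'];Rt=R.from_quat([q[1],q[2],q[3],q[0]]).as_matrix()
    pts=[]
    for v in (85,110,140,170,240,260,280):
        # silhouettes from depth
        row=d[v]; c=np.median(row[315:328]); 
        m=[u for u in range(285,360) if abs(row[u]-c)<12]
        uc=(m[0]+m[-1])/2; P=Rt.T@(wdep(s,uc,v,np.median(row[int(uc)-2:int(uc)+3]))-s['tool_pos']); pts.append(P); print(k,v,m[0],m[-1],P.round(2))
    pts=np.array(pts); c=np.polyfit(pts[:,0],pts[:,1],1); cz=np.polyfit(pts[:,0],pts[:,2],1); print('y slope deg',np.degrees(c[0]),'y@0',c[1],'z slope rad',cz[0],'z@0',cz[1], 'y@75',np.polyval(c,75),'z@75',np.polyval(cz,75))
s,p,d=pickle.load(open('pics/w7.pkl','rb'))
print('knock corner',wonz(s,493,264,100),wdep(s,500,270,d[270,500]))
E
```

```text
5 85 296 345 [ 91.13   0.34 -11.99]
5 110 296 345 [ 84.14   0.35 -11.89]
5 140 297 344 [ 75.33   0.36 -11.85]
5 170 297 343 [ 66.07   0.21 -11.95]
5 240 299 342 [ 42.32   0.39 -11.83]
5 260 299 342 [ 34.87   0.4  -11.64]
5 280 300 341 [ 27.04   0.41 -11.35]
y slope deg -0.07947005851489439 y@0 0.43391936143242055 z slope rad -0.007396898395577964 z@0 -11.341341589401912 y@75 0.3298932980946109 z@75 -11.896108969070259
7 85 301 348 [91.51  1.58 -5.52]
7 110 301 347 [84.13  1.45 -6.46]
7 140 301 346 [74.96  1.32 -7.07]
7 170 301 345 [65.26  1.2  -6.81]
7 240 302 343 [40.85  1.1  -7.75]
7 260 302 343 [33.19  1.12 -7.68]
7 280 302 342 [25.64  0.96 -8.49]
y slope deg 0.45639483662234986 y@0 0.7729610500455355 z slope rad 0.03493345398602438 z@0 -9.185486853272293 y@75 1.3703804941576556 z@75 -6.565477804320464
knock corner [665.39878741 -21.88882637 100.        ] [706.10354946 -75.62506663  10.43972515]
```

```bash
python3 - <<'E'
from h import *
from cell import telemetry
s=telemetry.sense(); print(s['tool_pos'])
rel(s,[609.3,40.0,160.5],np.radians(76.8))
E
```

```text
[592.07978717 -32.00974304 105.49902072]
trans [ 0.3702  0.005  -0.275 ] rot [0.     0.     0.0058]
```

Emit:
arm_command(rotation=[[0,0,0],[0,0,0],[0,0,0],[0,0,0],[0,0,0],[0,0,0.006],[0,0,0.006],[0,0,0.006],[0,0,0.006],[0,0,0.006]], translation=[[0,0.004,-0.04],[0,0.004,-0.12],[0,0.005,-0.2],[0,0.005,-0.26],[0.05,0.005,-0.275],[0.13,0.005,-0.275],[0.22,0.005,-0.275],[0.3,0.005,-0.275],[0.35,0.005,-0.275],[0.37,0.005,-0.275]], grip=[0,0,0,0,0,0,0,0,0,0])

```text
time_s: 16.6
tool_pos: [609.4, 41.4, 160.2]
orientation: [-0.0, 0.783, 0.622, -0.0]
contact_force: [-0.5, -0.2, 0.1]
grip_width: 42.9
```

```bash
python3 st.py;  python3 - <<'E'
from h import *
from cell import telemetry,camera
import pickle
s=telemetry.sense(); p,d=camera('wrist'); pickle.dump((s,p,d),open('pics/w8.pkl','wb')); cv2.imwrite('pics/w8.png',p)
q=s['orientation'];Rt=R.from_quat([q[1],q[2],q[3],q[0]]).as_matrix()
print(s['tool_pos'])
for v in range(230,440,10):
    row=d[v]; c=np.median(row[316:326]); m=[u for u in range(270,370) if abs(row[u]-c)<10]
    uc=(m[0]+m[-1])/2; P=Rt.T@(wdep(s,uc,v,np.median(row[int(uc)-2:int(uc)+3]))-s['tool_pos']); print(v,m[0],m[-1],P.round(2))
E
```

```text
t 16.6 depth -129.91391506759854 lat 0.7331299289848509 z 160.15506112535334 F axial 0.266969357196727 lat -0.40794402841984917 z 0.09545201898667992 w 42.948894375465734 tq [-0.021  0.024 -0.002]
toolx [ 2.271e-01  9.739e-01 -2.000e-04] yaw 76.87302668137214
[609.37627469  41.37433606 160.15506113]
230 270 369 [-10.99  -0.51 160.35]
240 307 335 [19.18  0.64 52.24]
250 307 335 [14.85  0.64 48.85]
260 307 335 [ 9.29  0.65 48.62]
270 307 334 [ 3.4   0.39 48.89]
280 307 335 [-2.4   0.67 48.71]
290 307 335 [-8.23  0.68 48.36]
300 307 335 [-14.09   0.69  47.91]
310 297 345 [-19.93   0.7   47.28]
320 298 343 [-22.85   0.43  41.86]
330 309 333 [-28.38   0.71  40.77]
340 308 334 [-39.01   0.73  46.85]
350 308 334 [-45.6    0.74  46.66]
360 308 334 [-52.13   0.75  46.24]
370 308 334 [-59.1    0.76  46.21]
380 308 333 [-65.95   0.48  45.87]
390 308 333 [-73.37   0.48  46.02]
400 309 333 [-79.88   0.79  45.01]
410 309 333 [-87.61   0.8   45.15]
420 309 333 [-94.99   0.82  44.78]
430 309 333 [-102.48    0.83   44.36]
```

View pics/w8.png

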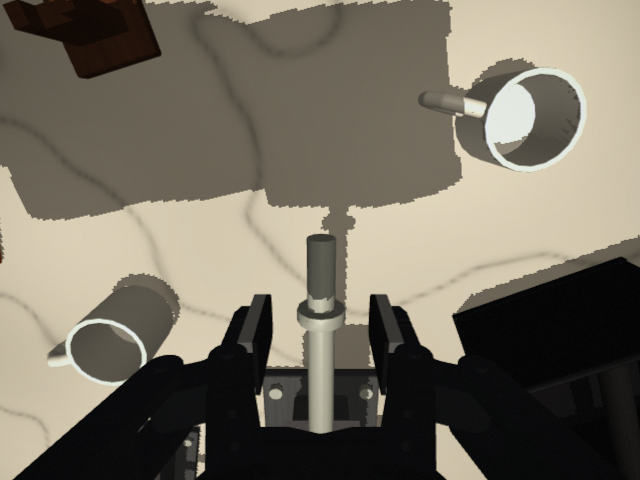

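Emit:
arm_command(rotation=[[0,-0.005,0],[0,-0.01,0],[0,-0.015,0],[0,-0.02,0],[0,-0.02,0],[0,-0.02,0],[0,-0.02,0],[0,-0.02,0],[0,-0.02,0],[0,-0.02,0]], translation=[[-0.002,0.001,0.03],[-0.004,0.001,0.07],[-0.004,0.001,0.12],[-0.004,0.001,0.17],[-0.004,0.001,0.21],[-0.004,0.001,0.25],[-0.004,0.001,0.28],[-0.004,0.001,0.295],[-0.004,0.001,0.302],[-0.004,0.001,0.302]], grip=[0,0,0,0,0,0,0,0,0,0])

```text
time_s: 17.65
tool_pos: [609.4, 39.1, 100.1]
orientation: [0.01, 0.784, 0.621, -0.012]
contact_force: [0.8, 0.5, -0.1]
grip_width: 43.2
```

```bash
cat > look.py <<'E'
import sys
from h import *
from cell import telemetry,camera
import pickle
k=sys.argv[1]
s=telemetry.sense(); p,d=camera('wrist'); pickle.dump((s,p,d),open(f'pics/w{k}.pkl','wb')); cv2.imwrite(f'pics/w{k}.png',p)
q=s['orientation'];Rt=R.from_quat([q[1],q[2],q[3],q[0]]).as_matrix()
print(s['tool_pos'],s['time_s']); pts=[];W=[]
for v in range(60,440,5):
    row=d[v]; c=np.median(row[317:324]); m=[u for u in range(270,370) if abs(row[u]-c)<10]
    if len(m)>60 or len(m)<15: continue
    uc=(m[0]+m[-1])/2; Pw=wdep(s,uc,v,np.median(row[int(uc)-2:int(uc)+3]));P=Rt.T@(Pw-s['tool_pos']); pts.append([v,m[-1]-m[0],*P,*(Pw-s['tool_pos'])])
pts=np.array(pts); print(pts[::4].round(2))
E
python3 st.py; python3 look.py 9
```

```text
t 17.65 depth -127.71383982413872 lat 1.2264887958339006 z 100.11247686824579 F axial -0.615574446269453 lat 0.6717697888434653 z -0.07783386050832791 w 43.182823897878954 tq [-0.072  0.023  0.012]
toolx [ 0.2286  0.973  -0.0314] yaw 76.77898882771478
[609.37388512  39.11962358 100.11247687] 17.65
[[ 2.800e+02  2.800e+01  2.136e+01  2.200e-01  2.700e-01  5.100e+00
   2.072e+01 -9.500e-01]
 [ 3.000e+02  4.000e+01  1.910e+01  2.500e-01 -1.144e+01  4.690e+00
   1.888e+01  1.084e+01]
 [ 3.200e+02  4.000e+01  1.111e+01  2.500e-01 -1.200e+01  2.870e+00
   1.112e+01  1.164e+01]
 [ 3.400e+02  3.800e+01  2.010e+00  2.600e-01 -1.135e+01  7.900e-01
   2.240e+00  1.128e+01]
 [ 3.600e+02  3.800e+01 -6.610e+00  2.700e-01 -1.193e+01 -1.170e+00
  -6.130e+00  1.213e+01]
 [ 4.050e+02  5.500e+01 -2.252e+01  4.800e-01 -1.802e+01 -4.550e+00
  -2.147e+01  1.871e+01]
 [ 4.250e+02  3.600e+01 -3.850e+01  2.900e-01 -1.226e+01 -8.430e+00
  -3.715e+01  1.346e+01]]
```

View pics/w9.png

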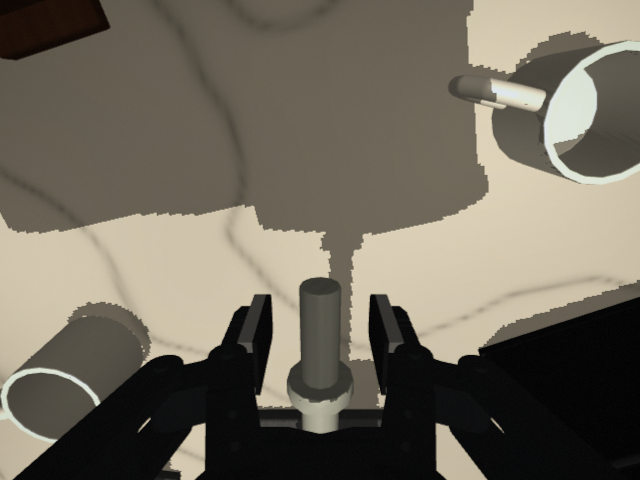

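Emit:
arm_command(rotation=[[0,0,0],[0,0,0],[0,0,0],[0,0,0],[0,0,0],[0,0,0],[0,0,0],[0,0,0],[0,0,0],[0,0,0]], translation=[[0,0,0],[0,0,0],[0,0,0],[0,0,0],[0,0,0],[0,0,0],[0,0,0],[0,0,0],[0,0,0],[0,0,0]], grip=[-0.2,-0.4,-0.6,-0.8,-1,-1,-1,-1,-1,-1], newtons=70)

```text
time_s: 18.7
tool_pos: [609.3, 39.1, 100.1]
orientation: [0.01, 0.784, 0.621, -0.012]
contact_force: [0.7, 0.6, 2.5]
grip_width: 13.9
```

```bash
python3 st.py; python3 look.py 10
```

```text
t 18.7 depth -127.72206152994146 lat 1.175372785943119 z 100.10349916759904 F axial -0.7787086340306121 lat 0.5603135220083483 z 2.5473596359932307 w 13.881011332692294 tq [0.055 0.013 0.026]
toolx [ 0.2285  0.973  -0.0315] yaw 76.78479417645595
[609.32582719  39.1388818  100.10349917] 18.7
[[ 2.800e+02  3.100e+01  2.116e+01  4.200e-01  6.800e-01  5.240e+00
   2.048e+01 -1.340e+00]
 [ 3.000e+02  4.100e+01  1.888e+01  4.300e-01 -1.104e+01  4.810e+00
   1.861e+01  1.044e+01]
 [ 3.500e+02  3.900e+01 -2.550e+00  4.500e-01 -1.125e+01 -6.000e-02
  -2.240e+00  1.133e+01]
 [ 3.700e+02  3.700e+01 -1.124e+01  4.700e-01 -1.197e+01 -2.030e+00
  -1.067e+01  1.232e+01]
 [ 3.900e+02  3.700e+01 -2.032e+01  4.800e-01 -1.257e+01 -4.090e+00
  -1.950e+01  1.321e+01]
 [ 4.100e+02  3.900e+01 -2.527e+01  4.900e-01 -1.769e+01 -5.180e+00
  -2.416e+01  1.848e+01]
 [ 4.300e+02  3.100e+01 -4.144e+01  5.000e-01 -1.201e+01 -8.900e+00
  -4.007e+01  1.331e+01]]
```

Emit:
arm_command(rotation=[[0,0.003,0],[0,0.007,0],[0,0.01,0],[0,0.013,0],[0,0.017,0],[0,0.02,0],[0,0.023,0],[0,0.026,0],[0,0.026,0],[0,0.026,0]], translation=[[0,0,-0.004],[0,0,-0.008],[0,0,-0.012],[-0.001,0,-0.016],[-0.001,0,-0.019],[-0.001,0,-0.022],[-0.001,0,-0.025],[-0.001,0,-0.028],[-0.001,0,-0.028],[-0.001,0,-0.028]], grip=[-1,-1,-1,-1,-1,-1,-1,-1,-1,-1])

```text
time_s: 19.75
tool_pos: [609.3, 39.1, 105.7]
orientation: [-0.003, 0.784, 0.621, 0.004]
contact_force: [-0.2, -0.0, -1.5]
grip_width: 14.0
```

```bash
python3 st.py; python3 look.py 11
```

```text
t 19.75 depth -127.64613148575091 lat 1.1189532097336903 z 105.65050265075496 F axial 0.08056804054033549 lat -0.15116185749521296 z -1.5162415047315638 w 13.972110012099712 tq [0.005 0.001 0.011]
toolx [0.2286 0.9735 0.0092] yaw 76.78295002592455
[609.25409502  39.07721305 105.65050265] 19.75
[[ 2.800e+02  3.100e+01  2.131e+01  4.100e-01  3.400e-01  5.270e+00
   2.065e+01 -1.500e-01]
 [ 3.000e+02  4.100e+01  1.897e+01  4.200e-01 -1.124e+01  4.720e+00
   1.827e+01  1.142e+01]
 [ 3.500e+02  3.700e+01 -2.480e+00  4.400e-01 -1.137e+01 -1.600e-01
  -2.620e+00  1.135e+01]
 [ 3.700e+02  3.700e+01 -1.169e+01  4.500e-01 -1.144e+01 -2.250e+00
  -1.159e+01  1.133e+01]
 [ 3.900e+02  3.700e+01 -2.072e+01  4.700e-01 -1.216e+01 -4.310e+00
  -2.039e+01  1.196e+01]
 [ 4.100e+02  3.900e+01 -2.531e+01  4.800e-01 -1.767e+01 -5.360e+00
  -2.490e+01  1.744e+01]
 [ 4.300e+02  3.100e+01 -4.164e+01  4.900e-01 -1.185e+01 -9.070e+00
  -4.075e+01  1.146e+01]]
```

Emit:
arm_command(rotation=[[0,0,0],[0,0,0],[0,0,0],[0,0,0],[0,0,0],[0,0,0],[0,0,0],[0,0,0],[0,0,0],[0,0,0]], translation=[[-0.006,0,0],[-0.014,0,0],[-0.024,0,0],[-0.034,0,0],[-0.045,0,0],[-0.056,0,-0.001],[-0.067,0,-0.001],[-0.078,0,-0.001],[-0.089,0,-0.001],[-0.1,0,-0.001]], grip=[-1,-1,-1,-1,-1,-1,-1,-1,-1,-1])

```text
time_s: 20.8
tool_pos: [604.7, 19.4, 105.7]
orientation: [-0.003, 0.784, 0.621, 0.004]
contact_force: [0.8, 0.4, -2.7]
grip_width: 13.7
```

```bash
sed -i 's/-102.7/-103.2/; s/580.1,-85.2/579.9,-85.2/' st.py; python3 st.py
```

```text
t 20.8 depth -107.53633525745816 lat 0.22460837473757528 z 105.69172363669962 F axial -0.6066704563673888 lat 0.7186478912698979 z -2.7378218931435994 w 13.702486818831344 tq [ 0.102  0.002 -0.045]
toolx [0.2286 0.9735 0.0093] yaw 76.78372853275624
```

Emit:
arm_command(rotation=[[0,0,0],[0,0,0],[0,0,0],[0,0,0],[0,0,0],[0,0,0],[0,0,0],[0,0,0],[0,0,0],[0,0,0]], translation=[[-0.01,0,0],[-0.02,0,0],[-0.03,0,0],[-0.04,0,0],[-0.05,0,-0.001],[-0.06,0,-0.001],[-0.07,0,-0.001],[-0.08,0,-0.001],[-0.09,0,-0.001],[-0.1,0,-0.001]], grip=[-1,-1,-1,-1,-1,-1,-1,-1,-1,-1])

```text
time_s: 21.8
tool_pos: [600.1, -0.0, 105.7]
orientation: [-0.003, 0.784, 0.621, 0.004]
contact_force: [0.1, 2.1, -1.8]
grip_width: 13.9
```

```bash
python3 st.py
```

```text
t 21.8 depth -87.55527326017258 lat 0.22418794560432656 z 105.71380126738924 F axial -2.033549766888744 lat -0.3812727285205719 z -1.7765471550608218 w 13.932779703238898 tq [ 0.124 -0.058 -0.011]
toolx [0.2286 0.9735 0.0093] yaw 76.7830025202273
```

Emit:
arm_command(rotation=[[0,0,0],[0,0,0],[0,0,0],[0,0,0],[0,0,0],[0,0,0],[0,0,0],[0,0,0],[0,0,0],[0,0,0]], translation=[[-0.01,0,0],[-0.02,0,0],[-0.03,0,0],[-0.04,0,0],[-0.05,0,0],[-0.06,0,0],[-0.07,0,0],[-0.08,0,0],[-0.09,0,0],[-0.1,0,0]], grip=[-1,-1,-1,-1,-1,-1,-1,-1,-1,-1])

```text
time_s: 22.8
tool_pos: [595.6, -19.3, 105.6]
orientation: [-0.003, 0.784, 0.621, 0.004]
contact_force: [1.6, 6.3, -1.7]
grip_width: 13.5
```

```bash
python3 st.py; python3 look.py 12
```

```text
t 22.8 depth -67.74856370465939 lat 0.24405319888231555 z 105.56702799166132 F axial -6.480080985855738 lat 0.07723050374226967 z -1.7269666964238293 w 13.524895278250298 tq [ 0.881 -0.313  0.023]
toolx [0.2288 0.9734 0.0097] yaw 76.77497029380044
[595.60804852 -19.29715744 105.56702799] 22.8
[[ 2.800e+02  3.100e+01  2.134e+01  4.100e-01  2.700e-01  5.280e+00
   2.069e+01 -7.000e-02]
 [ 3.000e+02  4.100e+01  1.877e+01  4.200e-01 -1.089e+01  4.680e+00
   1.808e+01  1.107e+01]
 [ 3.500e+02  3.900e+01 -2.150e+00  4.400e-01 -1.182e+01 -9.000e-02
  -2.300e+00  1.180e+01]
 [ 3.700e+02  3.700e+01 -1.172e+01  4.500e-01 -1.141e+01 -2.270e+00
  -1.162e+01  1.130e+01]
 [ 3.900e+02  3.700e+01 -2.090e+01  4.700e-01 -1.196e+01 -4.360e+00
  -2.056e+01  1.176e+01]
 [ 4.100e+02  3.900e+01 -2.543e+01  4.700e-01 -1.756e+01 -5.400e+00
  -2.502e+01  1.731e+01]
 [ 4.300e+02  3.100e+01 -4.124e+01  4.900e-01 -1.222e+01 -8.990e+00
  -4.037e+01  1.182e+01]]
```

View pics/w12.png

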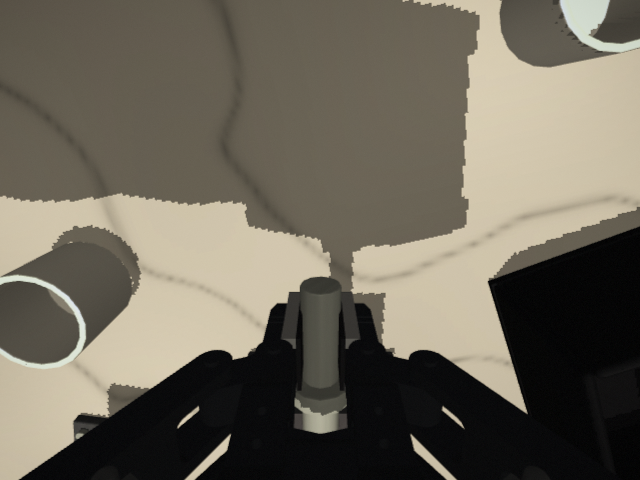

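Emit:
arm_command(rotation=[[0,0,0],[0,0,0],[0,0,0],[0,0,0],[0,0,0],[0,0,0],[0,0,0],[0,0,0],[0,0,0],[0,0,0]], translation=[[-0.01,0,0],[-0.02,0,0],[-0.03,0,0],[-0.04,0,0],[-0.05,0,-0.001],[-0.06,0,-0.001],[-0.07,0,-0.001],[-0.08,0,-0.001],[-0.09,0,-0.001],[-0.1,0,-0.001]], grip=[-1,-1,-1,-1,-1,-1,-1,-1,-1,-1])

```text
time_s: 23.85
tool_pos: [591.1, -38.3, 105.6]
orientation: [-0.003, 0.784, 0.621, 0.004]
contact_force: [1.0, 6.6, -1.4]
grip_width: 13.8
```

```bash
python3 st.py
```

```text
t 23.85 depth -48.18054171038307 lat 0.20361292813221016 z 105.55272065756594 F axial -6.6472161887236005 lat -0.5088262897371117 z -1.416541403969473 w 13.755797982412243 tq [ 0.945 -0.247  0.013]
toolx [0.2286 0.9735 0.01  ] yaw 76.7862635763866
```

Emit:
arm_command(rotation=[[0,0,0],[0,0,0],[0,0,0],[0,0,0],[0,0,0],[0,0,0],[0,0,0],[0,0,0],[0,0,0],[0,0,0]], translation=[[-0.01,0,0],[-0.02,0,0],[-0.03,0,0],[-0.04,0,0],[-0.05,0,0],[-0.058,0,0],[-0.065,0,0],[-0.071,0,0],[-0.076,0,0],[-0.08,0,0]], grip=[-1,-1,-1,-1,-1,-1,-1,-1,-1,-1])

```text
time_s: 24.85
tool_pos: [587.5, -53.8, 105.5]
orientation: [-0.003, 0.784, 0.621, 0.004]
contact_force: [2.1, 7.2, -0.9]
grip_width: 13.8
```

```bash
python3 st.py; python3 - <<'E'
from cell import camera
import cv2
p,_=camera('top'); cv2.imwrite('pics/t13.png',cv2.resize(p[210:260,300:380],None,fx=9,fy=9,interpolation=cv2.INTER_CUBIC))
p,_=camera('scene'); cv2.imwrite('pics/s13.png',cv2.resize(p[170:260,230:330],None,fx=6.5,fy=6.5,interpolation=cv2.INTER_CUBIC))
E
```

```text
t 24.85 depth -32.29392876670311 lat 0.2211874559156709 z 105.4934245707586 F axial -7.432877290858134 lat 0.3663470992878944 z -0.9446581149174711 w 13.781906223951784 tq [ 1.063 -0.219  0.056]
toolx [0.2286 0.9735 0.0101] yaw 76.78345075063932
```

View pics/s13.png

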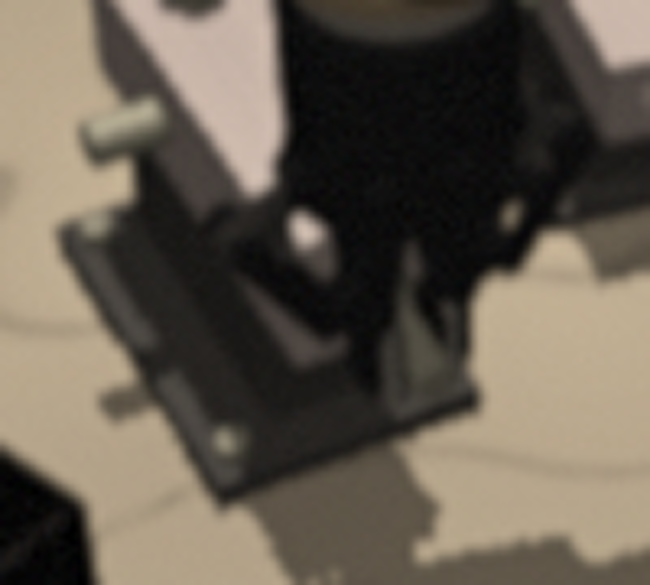

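Emit:
arm_command(rotation=[[0,0,0],[0,0,0],[0,0,0],[0,0,0],[0,0,0],[0,0,0],[0,0,0],[0,0,0],[0,0,0],[0,0,0]], translation=[[-0.001,0,0],[-0.002,0,0],[-0.003,0,0],[-0.004,0,0],[-0.005,0,0],[-0.006,0,0],[-0.007,0,0],[-0.008,0,0],[-0.009,0,0],[-0.01,0,0]], grip=[-1,-1,-1,-1,-1,-1,-1,-1,-1,-1])

```text
time_s: 25.95
tool_pos: [587.1, -55.7, 105.5]
orientation: [-0.003, 0.784, 0.621, 0.004]
contact_force: [1.4, 6.1, -0.5]
grip_width: 13.7
```

```bash
python3 st.py
```

```text
t 25.95 depth -30.369538378557397 lat 0.2273963064567404 z 105.50658452962638 F axial -6.229882222448836 lat -0.0517932323799684 z -0.5448930904472756 w 13.69888998636017 tq [ 1.025 -0.229  0.012]
toolx [0.2286 0.9735 0.0101] yaw 76.7856036099367
```

Emit:
arm_command(rotation=[[0,0,0],[0,0,0],[0,0,0],[0,0,0],[0,0,0],[0,0,0],[0,0,0],[0,0,0],[0,0,0],[0,0,0]], translation=[[-0.0005,0,0],[-0.001,0,0],[-0.0015,0,0],[-0.002,0,0],[-0.0025,0,0],[-0.003,0,0],[-0.0035,0,0],[-0.004,0,0],[-0.0045,0,0],[-0.005,0,0]], grip=[-1,-1,-1,-1,-1,-1,-1,-1,-1,-1])

```text
time_s: 26.95
tool_pos: [586.8, -56.7, 105.5]
orientation: [-0.003, 0.784, 0.621, 0.004]
contact_force: [2.0, 6.7, -0.5]
grip_width: 13.9
```

```bash
python3 st.py
```

```text
t 26.95 depth -29.36473065842564 lat 0.2164570942034489 z 105.48824214986544 F axial -6.9693356743223465 lat 0.45427614843914454 z -0.49912095241135446 w 13.922876699741849 tq [ 1.025 -0.201 -0.011]
toolx [0.2286 0.9735 0.0101] yaw 76.78580424706499
```

Emit:
arm_command(rotation=[[0,0,0],[0,0,0],[0,0,0],[0,0,0],[0,0,0],[0,0,0],[0,0,0],[0,0,0],[0,0,0],[0,0,0]], translation=[[-0.0005,0,0],[-0.001,0,0],[-0.0015,0,0],[-0.002,0,0],[-0.0025,0,0],[-0.003,0,0],[-0.0035,0,0],[-0.004,0,0],[-0.0045,0,0],[-0.005,0,0]], grip=[-1,-1,-1,-1,-1,-1,-1,-1,-1,-1])

```text
time_s: 27.95
tool_pos: [586.6, -57.5, 105.5]
orientation: [-0.003, 0.784, 0.621, 0.004]
contact_force: [2.0, 8.6, -0.8]
grip_width: 13.9
```

```bash
python3 st.py; python3 look.py 13 | head -1
```

```text
t 27.95 depth -28.4532765425529 lat 0.2078706210683689 z 105.48187280200275 F axial -8.807747488068479 lat 0.029614570423433937 z -0.823112978036304 w 13.853380309227088 tq [ 1.215 -0.293 -0.076]
toolx [0.2286 0.9735 0.0102] yaw 76.7836192437745
[586.59970891 -57.54595768 105.4818728 ] 27.95
```

View pics/w13.png

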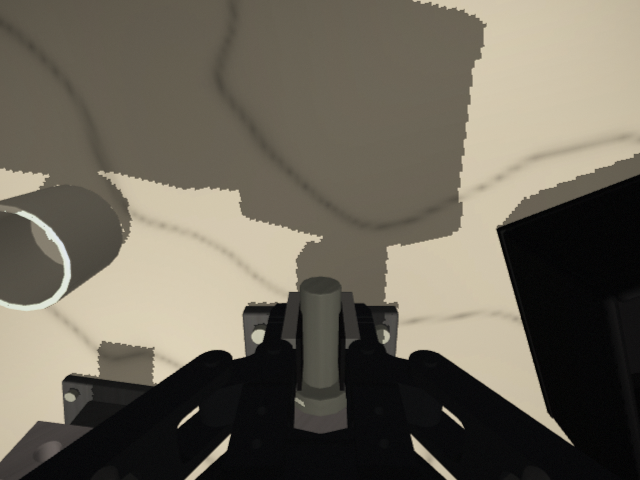

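Emit:
arm_command(rotation=[[0,0,0],[0,0,0],[0,0,0],[0,0,0],[0,0,0],[0,0,0],[0,0,0],[0,0,0],[0,0,0],[0,0,0]], translation=[[-0.0005,0,0],[-0.001,0,0],[-0.0015,0,0],[-0.002,0,0],[-0.002,0,0],[-0.002,0,0],[-0.002,0,0],[-0.002,0,0],[-0.002,0,0],[-0.002,0,0]], grip=[-1,-1,-1,-1,-1,-1,-1,-1,-1,-1])

```text
time_s: 29.0
tool_pos: [586.6, -57.6, 105.5]
orientation: [-0.003, 0.784, 0.621, 0.004]
contact_force: [2.2, 10.5, -0.4]
grip_width: 13.8
```

```bash
python3 st.py
```

```text
t 29.0 depth -28.44356526845836 lat 0.22412934891034764 z 105.51138172016327 F axial -10.756786810105696 lat -0.2814473387173568 z -0.3669866577315263 w 13.814976605140096 tq [ 1.609 -0.339 -0.018]
toolx [0.2286 0.9735 0.0106] yaw 76.78553761804177
```

Emit:
arm_command(rotation=[[0,0,0],[0,0,0],[0,0,0],[0,0,0],[0,0,0],[0,0,0],[0,0,0],[0,0,0],[0,0,0],[0,0,0]], translation=[[-0.0005,0,0],[-0.001,0,0],[-0.0015,0,0],[-0.002,0,0],[-0.0025,0,0],[-0.003,0,0],[-0.0035,0,0],[-0.004,0,0],[-0.004,0,0],[-0.004,0,0]], grip=[-1,-1,-1,-1,-1,-1,-1,-1,-1,-1])

```text
time_s: 30.0
tool_pos: [586.6, -57.6, 105.5]
orientation: [-0.003, 0.784, 0.621, 0.005]
contact_force: [4.7, 16.0, -1.0]
grip_width: 13.8
```

```bash
python3 st.py
```

```text
t 30.0 depth -28.398998480499806 lat 0.19909148080695618 z 105.51853337722443 F axial -16.61316884559663 lat 0.9675544429350295 z -1.0327849646329927 w 13.76215614457844 tq [ 2.462 -0.579 -0.066]
toolx [0.2286 0.9734 0.0115] yaw 76.7832590074475
```

Emit:
arm_command(rotation=[[0,0,0],[0,0,0],[0,0,0],[0,0,0],[0,0,0],[0,0,0],[0,0,0],[0,0,0],[0,0,0],[0,0,0]], translation=[[-0.001,0,0],[-0.002,0,0],[-0.003,0,0],[-0.003,0,0],[-0.003,0,0],[-0.003,0,0],[-0.003,0,0],[-0.003,0,0],[-0.003,0,0],[-0.003,0,0]], grip=[-1,-1,-1,-1,-1,-1,-1,-1,-1,-1])

```text
time_s: 31.0
tool_pos: [586.6, -57.7, 105.5]
orientation: [-0.004, 0.784, 0.621, 0.005]
contact_force: [5.7, 21.1, -0.5]
grip_width: 13.6
```

```bash
python3 st.py; python3 look.py 14 | head -12
```

```text
t 31.0 depth -28.337738817738455 lat 0.22162232657920622 z 105.50641367113182 F axial -21.824843170972272 lat 0.7045489560229272 z -0.46640709013708004 w 13.579707936805013 tq [ 3.108 -0.827 -0.019]
toolx [0.2287 0.9734 0.0122] yaw 76.78078145973764
[586.58671414 -57.66158298 105.50641367] 31.0
[[ 2.800e+02  3.300e+01  2.126e+01  4.100e-01  4.400e-01  5.260e+00
   2.061e+01 -1.900e-01]
 [ 3.000e+02  4.100e+01  1.888e+01  4.200e-01 -1.108e+01  4.690e+00
   1.815e+01  1.131e+01]
 [ 3.500e+02  3.800e+01 -2.700e+00  2.500e-01 -1.108e+01 -4.100e-01
  -2.810e+00  1.105e+01]
 [ 3.700e+02  3.700e+01 -1.165e+01  4.500e-01 -1.150e+01 -2.260e+00
  -1.158e+01  1.135e+01]
 [ 3.900e+02  3.700e+01 -2.082e+01  4.600e-01 -1.204e+01 -4.350e+00
  -2.052e+01  1.179e+01]
 [ 4.100e+02  5.100e+01 -2.551e+01  4.700e-01 -1.747e+01 -5.430e+00
```

Emit:
arm_command(rotation=[[0,0,0],[0,0,0],[0,0,0],[0,0,0],[0,0,0],[0,0,0],[0,0,0],[0,0,0],[0,0,0],[0,0,0]], translation=[[0,0,0],[0,0,0],[0,0,0],[0,0,0],[0,0,0],[0,0,0],[0,0,0],[0,0,0],[0,0,0],[0,0,0]], grip=[-1,-1,-1,-1,-1,-1,-1,-1,-1,-1])

```text
time_s: 32.05
tool_pos: [586.6, -57.7, 105.5]
orientation: [-0.004, 0.784, 0.621, 0.005]
contact_force: [5.0, 20.5, -1.2]
grip_width: 13.6
```

```bash
python3 st.py
```

```text
t 32.05 depth -28.325059579284954 lat 0.2180088952353651 z 105.5060004387755 F axial -21.079204744099304 lat 0.18173900251795277 z -1.2459256716464016 w 13.567672501912911 tq [ 3.18  -0.796 -0.025]
toolx [0.2287 0.9734 0.0121] yaw 76.78099482799102
```

Emit:
arm_command(rotation=[[0,0,0],[0,0,0],[0,0,0],[0,0,0],[0,0,0],[0,0,0],[0,0,0],[0,0,0],[0,0,0],[0,0,0]], translation=[[0.003,0,0],[0.006,0,0],[0.009,0,0],[0.009,0,0],[0.009,0,0],[0.009,0,0],[0.009,0,0],[0.009,0,0],[0.009,0,0],[0.009,0,0]], grip=[-1,-1,-1,-1,-0.7,-0.4,-0.2,0,0,0])

```text
time_s: 33.05
tool_pos: [586.4, -58.4, 105.4]
orientation: [-0.003, 0.784, 0.621, 0.004]
contact_force: [-0.4, -0.5, 0.4]
grip_width: 42.6
```

```bash
python3 st.py;python3 look.py 15 | head -12
```

```text
t 33.05 depth -27.584375333311048 lat 0.23465957051293207 z 105.38407996702762 F axial 0.6174117622917208 lat -0.24053684482511936 z 0.4276233551622104 w 42.64886733775499 tq [ 0.041 -0.014 -0.046]
toolx [0.2288 0.9734 0.0093] yaw 76.77569612351847
[586.42737572 -58.39801884 105.38407997] 33.05
[[ 2.800e+02  3.600e+01  2.200e+01  2.200e-01 -1.060e+00  5.240e+00
   2.135e+01  1.260e+00]
 [ 3.000e+02  4.100e+01  1.909e+01  4.200e-01 -1.146e+01  4.750e+00
   1.839e+01  1.163e+01]
 [ 3.200e+02  3.900e+01  1.090e+01  4.300e-01 -1.169e+01  2.890e+00
   1.041e+01  1.179e+01]
 [ 3.400e+02  3.900e+01  2.310e+00  4.400e-01 -1.180e+01  9.300e-01
   2.040e+00  1.182e+01]
 [ 3.600e+02  3.800e+01 -6.780e+00  2.600e-01 -1.174e+01 -1.330e+00
  -6.760e+00  1.168e+01]]
```

View pics/w15.png

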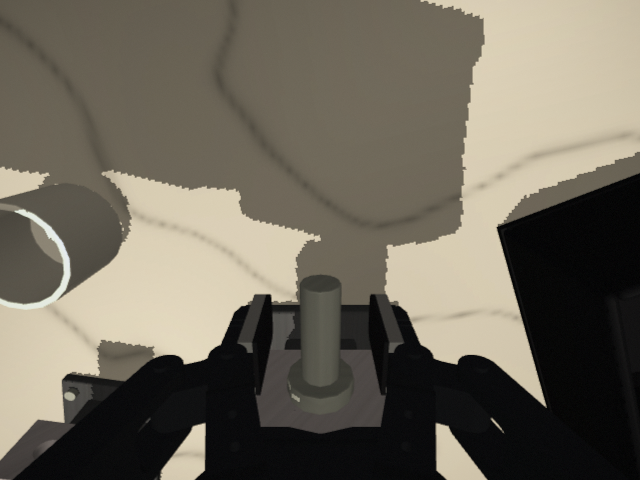

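Collar sits on the face (around (320,400)) with no gap and the jaws are clear. I retreat up and back, and then look.

Emit:
arm_command(rotation=[[0,0,0],[0,0,0],[0,0,0],[0,0,0],[0,0,0],[0,0,0],[0,0,0],[0,0,0],[0,0,0],[0,0,0]], translation=[[0.002,0,-0.04],[0.003,0,-0.12],[0.003,0,-0.22],[0.003,0,-0.34],[0.003,0,-0.46],[0.05,0,-0.58],[0.11,0,-0.7],[0.17,0,-0.8],[0.2,0,-0.85],[0.2,0,-0.85]], grip=[0,0,0,0,0,0,0,0,0,0])

```text
time_s: 34.1
tool_pos: [595.5, -20.3, 277.1]
orientation: [-0.002, 0.783, 0.621, 0.004]
contact_force: [0.0, -0.6, -0.9]
grip_width: 43.0
```

```bash
python3 st.py; python3 look.py 16 >/dev/null; python3 - <<'E'
from cell import camera
import cv2
p=cv2.imread('pics/w16.png'); cv2.imwrite('pics/w16c.png',cv2.resize(p[200:400,200:440],None,fx=3.2,fy=3,interpolation=cv2.INTER_CUBIC))
p,_=camera('scene'); cv2.imwrite('pics/s16.png',p)
E
```

```text
t 34.1 depth -66.7034218862755 lat 0.3913821016074877 z 277.08064558562535 F axial 0.5501650275371223 lat 0.15315042564188153 z -0.9192185125885807 w 42.976452668008086 tq [-0.034  0.029  0.005]
toolx [0.2277 0.9737 0.0095] yaw 76.83521444527047
```

View pics/w16c.png

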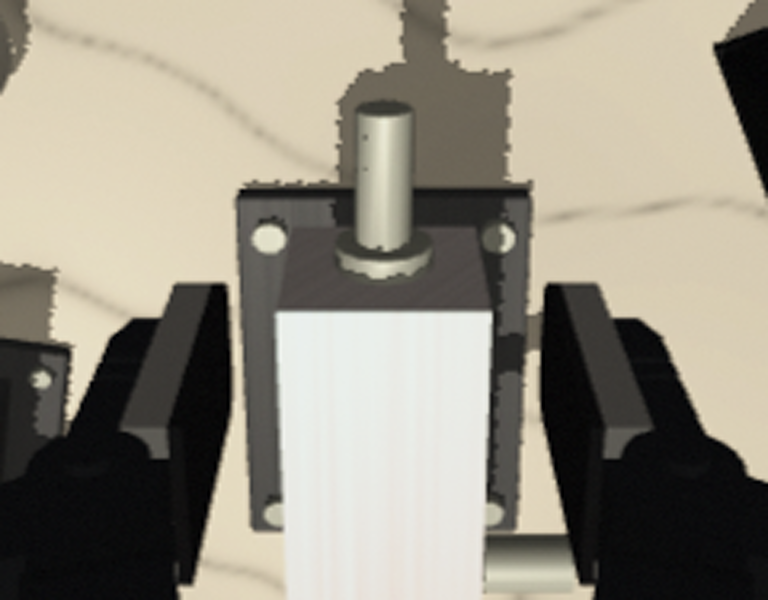

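View pics/s16.png

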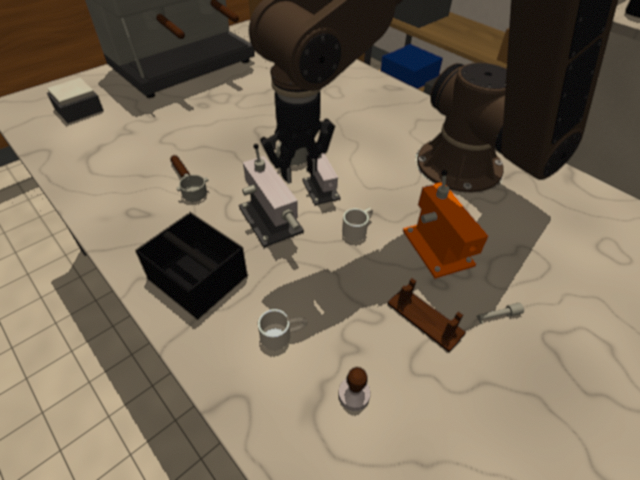

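```bash
python3 - <<'E'
from h import *
import pickle
from cell import robot
s,p,d=pickle.load(open('pics/w16.pkl','rb'))
a=np.radians(-103.2);u=np.array([np.cos(a),np.sin(a),0])
f=lambda X:((wproj(s,X)[:2]-[200,200]+.5)*[3.2,3]-.5).round(1)
M=np.array([579.9,-85.2,110])
print('stub end top',f(M-50*u+[0,0,8]),'collar front top',f(M+[0,0,14]),'collar rear top',f(M-8*u+[0,0,14]),'face top',f(M+[0,0,28]))
robot.finish_job()
E
```

```text
stub end top [382.4 117.2] collar front top [382.3 287.6] collar rear top [382.3 262.6] face top [382.2 311.7]
the job is handed in; nothing more can be done
```

The spindle is seated in the larger silver valve, with its collar against the face, and the job was handed in at about 34 s of the 72 s allowed.

I lifted it by the shaft near its centre of mass and started the nose about 50 mm into the bore. I then let go and gripped the stub. After raising it level I pushed it in slowly and met the piston at roughly 6–7 N. When the collar stopped, I pressed at about 21–22 N and held it for at least half a second. I then eased off, opened the jaws and backed away up and clear.

**Checks that agreed**
- The axial force on the wrist never read above 22 N, so it stayed below the 40 N limit at every reading. Forces were only read at the end of each move.
- At the stop the tool held its position while the force rose from 9 to 22 N, at the depth expected for a seated collar.
- In the last wrist picture, the stub end, the collar's rear edge and the valve face lie within about 2 px (about 1 mm at most) of where a seated spindle should put them. No gap is visible.
- In the last scene picture the other objects look unmoved by eye.

**Checks that disagreed**
- The droop measured about 0.04 rad (5–6 mm at the stub), more than the stated 0.03 rad. I levelled to the measured value.
- The bore direction first came out as -102.7°. I corrected it to -103.2° from how the released spindle hung.
- The collar's front edge appeared about 3 image pixels off its predicted place. I put this down to a shadow line on the collar and did not measure it further.
- The gripper read about 13.7 mm across the 16 mm shaft, though the spindle did not slip.

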